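# Stir the drying beads and lay the light rings in to dry

## Robot

A 7-joint arm with a two-finger parallel gripper is mounted at the origin on the work surface. World frame = base frame: x ahead of the robot, y to its left, z up, the work surface at z = 0. Lengths are in m, angles in rad, forces in N, time in s.
With the tool pointing down it reaches from about 0.425 to 0.875 m from the base axis. Payload 4.7 kg.
Tool frame: the origin (TCP) lies between the finger pads; the fingertips stand 14 mm ahead of it and the grasp point (between the pads) lies 5 mm behind it; z points along the fingers, y is the line along which they close (so a half turn about z gives the same grasp; the last joint's range is limited). The gripper opens to 87 mm and grips with 3 to 60 N. Pads are 19 mm wide; open, the fingers measure 117 mm over their backs; the gripper's body (75 mm by 190 mm) begins 51 mm behind the grasp point.
Start: joints at [1.144, 0.321, -0.07, 1.45, 0.023, 1.371, -0.057], TCP at [0.277, -0.588, 0.237] pointing down, gripper open.
Joint ranges: [-2.86, 2.86], [-0.3, 2.09], [-1.38, 1.24], [0.06, 2.45], [-1.56, 4.7], [0.09, 2.05], [-2.69, 2.69]. Speed limits (rad/s): [2.57, 2.57, 3.14, 3.14, 3.14, 3.14, 3.14].

## Interface

Orientations are given as a rotation vector (axis times angle).
In Python, from bench import ctrl gives the robot as it stands.
- The arm moves only by the tool step_arm, never from a script. Its argument "commands" is a list of rows, each an object with "travel": the shift along the tool's x, y, z in m, a list of three; "turn": the turn, a rotation vector about the tool's x, y, z in degrees, a list of three. A call has 1 to 5 rows; each row is the pose to reach, as a shift and turn from the pose commanded when the call began, along the tool's axes at that moment; what a row does not reach only later rows make up. A row lasts 1/10 s, in which the tool goes at most 50 mm and 8.59 degrees, less where a joint would pass 70% of its speed; a pose out of reach is approached as far as the arm can. A call with a gripper value outside its range is refused whole. "gripper" is the opening, from 0 (shut) to 1 (fully open), set as the call begins (left out, the last holds). The fingers move at their own pace and stop on an object; "force" is the grip in N (left out, the last holds). Time passes only in rows, so rows that repeat a pose let the fingers close. It gives the time, the measured TCP pose, the force, the opening and the grip force at its end, in the units of the state.
- ctrl.get_state(): the state, without advancing time (a new reading comes with each control period).
- ctrl.get_image(name): name is "side" or "top"; returns the picture (400x640x3 uint8, red, green, blue); there is no depth.
- ctrl.camera_model(name): a dict with "fx", "fy", "cx", "cy" (pixels), "R" (3x3) and "t" (3): a world point X has camera coordinates R X + t. Camera axes: x right, y down, z forward; pixel columns grow to the right and rows downward; lengths in m; the calibration is good to about 2 mm. A picture is of the moment at which its call begins. camera_model takes no time and is no camera call.
- ctrl.close_job(): hands the job in; it is judged then, once.
The state is a dict: "time": time; "joint_positions": joint angles; "qd": joint speeds; "joint_torque": joint torques, N m; "position": TCP position; "tool_rot": TCP orientation; "ft_force": force on the tool from outside, world axes, zero at the start; "torque": the same for the moment, N m; "grip_width": opening from 0.0 (shut) to 1.0 (fully open); "grip_force": force on a finger pad.
Only numpy, scipy, OpenCV 4.12 (cv2) and the standard library are available. Lean on these libraries where they do the work, as an engineer would, in place of code of your own. Each camera call takes 0.05 s, during which the arm holds its last target. There are 200 camera calls.

## Task

Ready the drying pan on the repair bench: take the sprung clamp from its rack and clip it from above over the pan's lug and the stop plate together, so that the pan cannot skate about. Then take the rod by its handle and stir the beads close above the pan's floor, at least three full rounds about midway between centre and wall, until hardly a bead lies where it did, and stand the rod back in its stand. Last, set every white ring that lies on the bench down gently inside the pan, with the clamp still on, no bead lost, and the other bench things left alone.

Things in the scene. Friction and masses are not known exactly. Their poses are not given: they have to be found in the camera images.
- stop: Fixed steel bracket screwed to the bench beyond the pan. Origin on the bench under the middle of its upright plate (4 mm thick along its x, 50 mm wide along its y, top edge 75 mm above the bench). Its foot, 12 mm high, runs 55 mm to its +x side. The pan's upright lug stands face to face with this plate on its -x side.
- stop_top (a point): Middle of the top edge of the pair of plates (stop plate and pan lug together, 8.5 mm thick along x, 50 mm wide along y), 75 mm above the bench. Same axes as the stop. The clamp is to be clipped here from above.
- pan: Loose aluminium pan, 0.8 kg, holding the beads: outer radius 88 mm at the foot, 100 mm at the rim, rim 55 mm high, wall 3 mm, floor 5 mm thick. Origin: centre of its underside, z up. On its +x side a flat arm 26 to 34 mm above the bench carries an upright lug (4 mm thick, 50 mm wide, centred at x = 147 mm, top edge 75 mm high) standing against the stop's plate.
- rack: Fixed plywood parking stand for the clamp: foot 70 x 80 x 12 mm and an upright plate 8.5 mm thick (along x), 60 mm wide (along y), top edge 75 mm above the bench. Origin on the bench under the middle. The clamp is parked on this edge at the start, up to 10 mm along y from the middle. Rack and rod stand may change places.
- clamp_pivot (a point): Pivot of the sprung clamp (90 g), standing jaws down like a big clothes peg: z up to the handles, x the way it opens, y along the hinge. Jaw pads 24 to 38 mm below the pivot, 26 mm wide. Handles end in rubber bars 45 mm above the pivot (10 mm thick, 26 mm long along y). Clipped on, the pivot sits about 12 mm above the edge (below 7 mm the hub touches it) and z leans about 0.04 rad.
- clamp_jaw (a joint): Opening of the clamp, rad: 0 shut (pads 6 mm apart, handles 60 mm over their outsides), about 0.08 clipped on an edge 8.5 mm thick, 0.6 fully open (pads 27 mm apart at the tips, handles 31 mm over all and 5 mm higher). A spring shuts it; squeezing the handle bars along the clamp's x opens it (about 13 N at full opening, then a stop takes any more).
- stand: Fixed plywood stand for the rod: 90 x 90 mm, top 100 mm above the bench, with a square hole of 28 mm in the middle of its top. Origin on the bench under the hole. Axes along its sides.
- rod: Stirring rod, about 90 g, upright in the stand. Origin: middle of its flat lower tip; z up to the handle. White shaft 16 mm thick up to 95 mm, black collar 42 mm across at 95 to 105 mm, square wooden handle 24 x 24 mm from 105 to 185 mm, faces along its x and y. In the stand the collar rests on the top and the tip hangs 5 mm above the bench.
- rod_tip (a point): The rod's lower tip (same point and axes as the rod's origin).
- ring0: White light-guide ring, 60 mm outside, 44 mm inside, 26 mm high, about 35 g, lying flat on the bench to the left. Origin: centre of its underside. One to three such rings are present; an absent one reads None from the start.
- ring1: White light-guide ring, 60 mm outside, 44 mm inside, 26 mm high, about 35 g, lying flat on the bench to the left. Origin: centre of its underside. One to three such rings are present; an absent one reads None from the start.
- ring2: White light-guide ring, 60 mm outside, 44 mm inside, 26 mm high, about 35 g, lying flat on the bench to the left. Origin: centre of its underside. One to three such rings are present; an absent one reads None from the start.
- bead0: Chunky white ceramic drying bead, barrel 24 mm across and 21 mm long, 16 g, on the pan's floor. Origin: its centre.
- bead1: Chunky white ceramic drying bead, barrel 24 mm across and 21 mm long, 16 g, on the pan's floor. Origin: its centre.
- bead2: Chunky white ceramic drying bead, barrel 24 mm across and 21 mm long, 16 g, on the pan's floor. Origin: its centre.
- bead3: Chunky white ceramic drying bead, barrel 24 mm across and 21 mm long, 16 g, on the pan's floor. Origin: its centre.
- bead4: Chunky white ceramic drying bead, barrel 24 mm across and 21 mm long, 16 g, on the pan's floor. Origin: its centre.
- bead5: Chunky white ceramic drying bead, barrel 24 mm across and 21 mm long, 16 g, on the pan's floor. Origin: its centre.
- bead6: Chunky white ceramic drying bead, barrel 24 mm across and 21 mm long, 16 g, on the pan's floor. Origin: its centre.
- board: Bystander: loose green circuit board 50 x 75 mm with a connector 18 mm high; origin under its centre. Leave alone.
- driver: Bystander: screwdriver 170 mm long lying on the bench. Leave alone.
- tweezers: Bystander: steel tweezers 120 mm long lying on the bench. Leave alone.
- jar: Bystander: closed clear jar 56 mm across, 70 mm high; origin under its centre. Leave alone.

How it is judged:
On the way, in this order (a step that is already met when the one before it is completed fails the run):
1. the clamp is clipped over the lug and the stop plate and let go (x of clamp_pivot in the frame of stop between -0.012 and 0.008 m and y of clamp_pivot in the frame of stop between -0.025 and 0.025 m and z of clamp_pivot in the frame of stop between 0.07 and 0.097 m and value of joint clamp_jaw between 0.03 and 0.13 rad and angle between clamp_pivot's own z axis and vertical below 0.3 rad and contact force between the fingers and clamp below 0.1 N), for 0.3 s.
2. the held rod's tip, low among the beads, passes the near side of the pan (robot's view, pan's axes), at least 30 mm from its centre (x of rod_tip in the frame of pan between -0.09 and -0.03 m and y of rod_tip in the frame of pan between -0.028 and 0.028 m and z of rod_tip in the frame of pan below 0.024 m and contact force between the fingers and rod above 1 N).
3. the held rod's tip, low among the beads, passes the far side of the pan (robot's view, pan's axes), at least 30 mm from its centre (x of rod_tip in the frame of pan between 0.03 and 0.09 m and y of rod_tip in the frame of pan between -0.028 and 0.028 m and z of rod_tip in the frame of pan below 0.024 m and contact force between the fingers and rod above 1 N).
4. the held rod's tip, low among the beads, passes the left side of the pan (robot's view, pan's axes), at least 30 mm from its centre (y of rod_tip in the frame of pan between 0.03 and 0.09 m and x of rod_tip in the frame of pan between -0.028 and 0.028 m and z of rod_tip in the frame of pan below 0.024 m and contact force between the fingers and rod above 1 N).
5. the held rod's tip, low among the beads, passes the right side of the pan (robot's view, pan's axes), at least 30 mm from its centre (y of rod_tip in the frame of pan between -0.09 and -0.03 m and x of rod_tip in the frame of pan between -0.028 and 0.028 m and z of rod_tip in the frame of pan below 0.024 m and contact force between the fingers and rod above 1 N).
6. the beads have been shifted (of bead0 and 3, bead1 and 4, bead2 and 5 at least one by 15 mm), and the rod stands in its stand again, let go (distance of any of bead0, bead3 from where it was at the start of the episode above 0.015 m and distance of any of bead1, bead4 from where it was at the start of the episode above 0.015 m and distance of any of bead2, bead5 from where it was at the start of the episode above 0.015 m and horizontal distance between rod_tip and stand below 0.015 m and height (world z) of rod_tip below 0.01 m and angle between rod_tip's own z axis and vertical below 0.12 rad and contact force between the fingers and rod below 0.1 N), for 0.2 s.
At the end, for the whole second after the job is handed in: Clamp on lug and stop plate (pivot within 25 mm of the middle, at most 22 mm above the edge); all beads in the pan, most 15 mm or more from their first place; rod upright in its stand within 15 mm of the axis, tip below 10 mm; every ring at rest in the pan, within 85 mm of its centre; pan upright (all of step 1 and all of step 6 and horizontal distance between each of bead0, bead1, bead2, bead3, bead4, bead5, bead6 and pan below 0.095 m and z of bead0 in the frame of pan between 0 and 0.06 m and z of bead1 in the frame of pan between 0 and 0.06 m and z of bead2 in the frame of pan between 0 and 0.06 m and z of bead3 in the frame of pan between 0 and 0.06 m and z of bead4 in the frame of pan between 0 and 0.06 m and z of bead5 in the frame of pan between 0 and 0.06 m and z of bead6 in the frame of pan between 0 and 0.06 m and horizontal distance between each of ring0, ring1, ring2 and pan below 0.085 m and z of ring0 in the frame of pan between 0 and 0.05 m and contact force between the fingers and ring0 below 0.1 N and linear speed of each of ring0, ring1, ring2 below 0.03 m/s and z of ring1 in the frame of pan between 0 and 0.05 m and contact force between the fingers and ring1 below 0.1 N and z of ring2 in the frame of pan between 0 and 0.05 m and contact force between the fingers and ring2 below 0.1 N and angle between pan's own z axis and vertical below 0.1 rad); the robot touches nothing.
It fails at once if the pan is dragged away from the stop or tipped (distance of pan from where it was at the start of the episode above 0.025 m or angle between pan's own z axis and vertical above 0.2 rad).
It fails at once if a bystander (circuit board, screwdriver, tweezers, jar) is shoved more than 40 mm (distance of any of board, driver, tweezers, jar from where it was at the start of the episode above 0.04 m).
It fails at once if a ring is let fall or thrown instead of being set down ((linear speed of ring0 above 0.9 m/s and height (world z) of ring0 above 0.035 m and contact force between the fingers and ring0 below 0.1 N) or (linear speed of ring1 above 0.9 m/s and height (world z) of ring1 above 0.035 m and contact force between the fingers and ring1 below 0.1 N) or (linear speed of ring2 above 0.9 m/s and height (world z) of ring2 above 0.035 m and contact force between the fingers and ring2 below 0.1 N)).
Of ring0, ring1, ring2 only 1 to 3 are there at a start; the rules pass over those that are not, and their reading is None.
At some moment in a run one of ring0, ring1, ring2 may be knocked a few centimetres aside while the robot is not near it.
It also fails if it takes over 208 s, if anything falls off the work surface, if the arm or the gripper's body presses on something with over 40 N, if the wrist force passes 120 N, or if a joint passes its speed limit or range.

## Working session

There is one attempt and no reset: what is moved stays moved. The work goes in short steps, Python scripts to look and compute and a tool call to move; the robot and the scene stay as the last step left them, time stands still between calls to the robot, and variables do not carry over. Pictures are saved under pics/ and viewed, at most 14 in all, crops included, and the job is handed in when it is done.

Besides the shell and the picture viewer there is one more tool, called after ">>>" in YAML: its name, and indented under it one key for each argument. step_arm: Moves the arm, as the interface text tells. Its arguments: {"type":"object","properties":{"commands":{"type":"array"},"gripper":{"type":"number"},"force":{"type":"number"}},"required":["commands"]}

```bash
ls; mkdir -p pics; python3 - <<'E'
from bench import ctrl
import cv2
for n in("top","side"):
    im=ctrl.get_image(n); cv2.imwrite(f"pics/{n}0.png",im[:,:,::-1])
    print(n,ctrl.camera_model(n))
s=ctrl.get_state(); print(s["time"],s["position"],s["tool_rot"],s["grip_width"])
E
```

```text
pics
top {'fx': 459.5470836877806, 'fy': 459.5470836877806, 'cx': 318.1369664558306, 'cy': 198.51514404913647, 'R': array([[-0.01976936, -0.99935272, -0.03005502],
       [-0.99538134,  0.02249755, -0.0933266 ],
       [ 0.09394236,  0.0280712 , -0.99518181]]), 't': array([0.01116304, 0.51110329, 1.29644662])}
side {'fx': 411.1083810014173, 'fy': 411.1083810014173, 'cx': 320.4375089724822, 'cy': 198.38851103270486, 'R': array([[-0.99515675, -0.09764519, -0.0113341 ],
       [-0.06210096,  0.7138697 , -0.69751955],
       [ 0.07620049, -0.69343743, -0.7164761 ]]), 't': array([0.51087831, 0.08619561, 1.28904683])}
0.1 [ 0.27706697 -0.58748293  0.23559026] [-3.06402112e+00 -6.86459942e-01  7.80926158e-04] 0.997836378165682
```

View pics/top0.png

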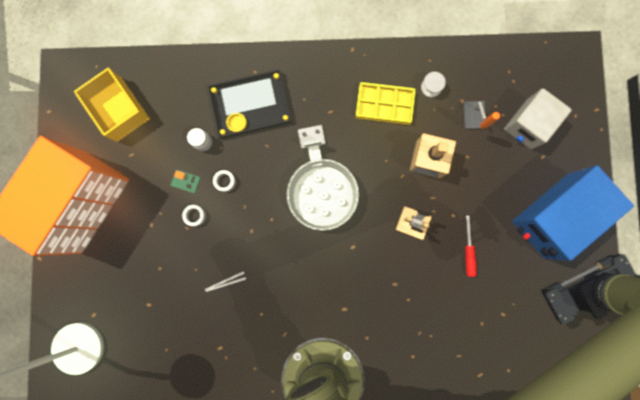

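View pics/side0.png

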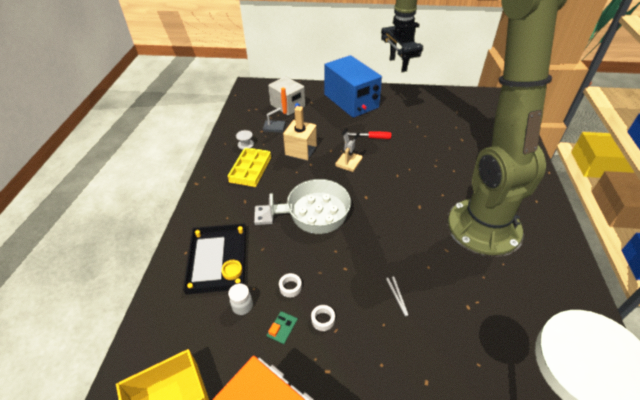

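```bash
cat > h.py <<'E'
import cv2,numpy as np
from bench import ctrl
def crop(im,x,y,w,h,k):
    c=cv2.resize(im[y:y+h,x:x+w],None,fx=k,fy=k,interpolation=cv2.INTER_CUBIC)
    for i in range(0,w,10):
        if (x+i)%10==0: cv2.line(c,(i*k,0),(i*k,6),(0,0,255),1); cv2.putText(c,str(x+i),(i*k+2,14),0,.35,(0,255,255),1)
    for j in range(0,h,10):
        if (y+j)%10==0: cv2.line(c,(0,j*k),(6,j*k),(0,0,255),1); cv2.putText(c,str(y+j),(8,j*k+4),0,.35,(0,255,255),1)
    return c
def ray(n,u,v):
    m=ctrl.camera_model(n); R,t=m["R"],m["t"]
    d=R.T@np.array([(u-m["cx"])/m["fx"],(v-m["cy"])/m["fy"],1]); return -R.T@t,d
def atz(n,u,v,z):
    o,d=ray(n,u,v); return o+d*(z-o[2])/d[2]
def proj(n,X):
    m=ctrl.camera_model(n); c=m["R"]@np.asarray(X,float)+m["t"]; return np.array([m["fx"]*c[0]/c[2]+m["cx"],m["fy"]*c[1]/c[2]+m["cy"]])
def tri(u1,u2):
    A=[];b=[]
    for n,p in(("top",u1),("side",u2)):
        o,d=ray(n,*p); d/=np.linalg.norm(d); P=np.eye(3)-np.outer(d,d); A.append(P); b.append(P@o)
    return np.linalg.lstsq(np.vstack(A),np.hstack(b),rcond=None)[0]
E
python3 - <<'E'
import cv2,numpy as np
from h import *
t=cv2.imread("pics/top0.png"); s=cv2.imread("pics/side0.png")
cv2.imwrite("pics/m1.png",np.hstack([crop(t,380,125,80,120,5),crop(t,280,120,80,120,5)]))
a=crop(s,280,100,115,75,5); b=crop(s,250,170,105,70,5); w=max(a.shape[1],b.shape[1])
b=cv2.copyMakeBorder(b,0,600-a.shape[0]-b.shape[0] if 600-a.shape[0]-b.shape[0]>0 else 0,0,w-b.shape[1],0)
c=np.vstack([a,b])[:600]; cv2.imwrite("pics/m2.png",c); print(c.shape)
E
```

```text
(600, 575, 3)
```

View pics/m1.png

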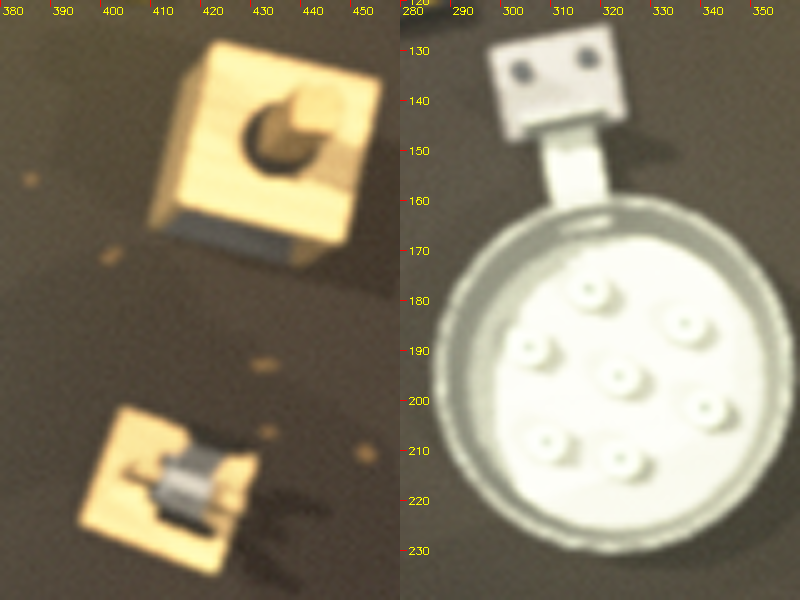

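View pics/m2.png

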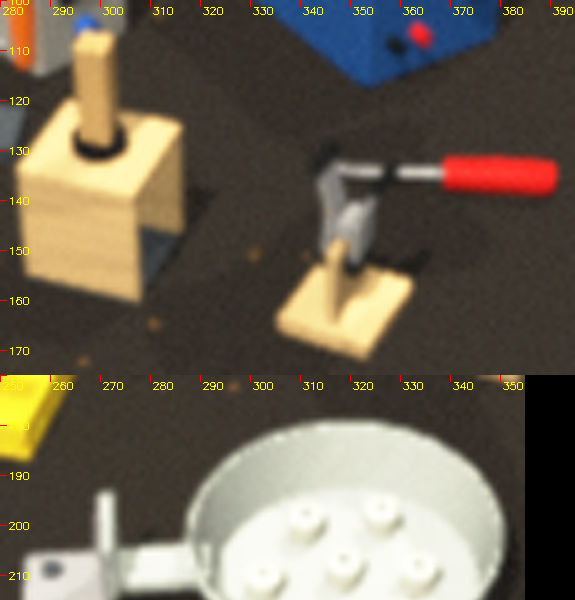

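```bash
python3 - <<'E'
from h import *
from scipy.optimize import least_squares
def fit(pts,x0,views=("top",)):
    # pts: (view,u,v,lx,ly,lz)
    def r(p):
        c,s=np.cos(p[2]),np.sin(p[2]); o=[]
        for n,u,v,x,y,z in pts: o+=list(proj(n,[p[0]+c*x-s*y,p[1]+s*x+c*y,z])-[u,v])
        return o
    f=least_squares(r,x0); print(np.round(f.x,4),"deg",np.degrees(f.x[2]).round(1),"res",np.round(f.fun,1)); return f.x
print("cam",ray("top",0,0)[0],ray("side",0,0)[0])
print("rack"); p=atz("top",414,222,0.012)
# image right=-y, image up=+x
for hx,hy in((.035,.04),(.04,.035)):
  r=fit([("top",404.4,206,hx,hy,.012),("top",396,229.8,-hx,hy,.012),("top",423.2,240,-hx,-hy,.012),("top",431.6,216,hx,-hy,.012)],[p[0],p[1],0])
print("stand");p=atz("top",435,155,.1);h=.045
s=fit([("top",422.6,133,h,h,.1),("top",416,165.6,-h,h,.1),("top",448.6,173.6,-h,-h,.1),("top",456,141,h,-h,.1)],[p[0],p[1],0])
print("handle top",atz("top",442.8,146,.19))
print("stop");p=atz("top",312,140,.0)
h=.025
st=fit([("top",298,129.6,.055,h,.012),("top",322,125.2,.055,-h,.012)],[p[0],p[1],0])
c,sn=np.cos(st[2]),np.sin(st[2])
for x,y,z in((-.0065,h,.075),(-.0065,-h,.075),(.002,h,.075),(.002,-h,.075),(-.0065,0,.075)):
  X=[st[0]+c*x-sn*y,st[1]+sn*x+c*y,z]; print(proj("top",X).round(1),proj("side",X).round(1))
print("pan",atz("top",322.6,194.5,.055), "from stop:",st[:2]-.149*np.array([c,sn]))
print("bars mid",atz("top",419.4,223,.13),"ends",atz("top",420.5,216.5,.132),atz("top",417.5,229.5,.132))
for n,(u,v) in dict(r0=(224,181),r1=(193,216)).items(): print(n,atz("top",u,v,.026))
E
```

```text
cam [ 0.38717211 -0.03673557  1.33823513] [0.41553083 0.8822257  0.98948472]
rack
[ 0.4359 -0.2723 -0.3773] deg -21.6 res [ 0.3  0.7  0.5 -0.3 -0.2 -0.7 -0.5  0.3]
[ 0.4359 -0.2723 -0.3781] deg -21.7 res [ 2.5 -0.4  1.5  1.9 -2.5  0.3 -1.6 -1.9]
stand
[ 0.6201 -0.3233 -0.2593] deg -14.9 res [ 0.5  0.6 -0.2 -0.2 -0.  -0.5 -0.3  0.1]
handle top [ 0.62120717 -0.32082199  0.19      ]
stop
[0.6688 0.0118 0.1582] deg 9.1 res [ 3.7 -0.7 -3.6  0.7]
[304.  144.7] [271.9 204.4]
[321.6 141.4] [272.3 192.9]
[303.5 141.7] [269.2 204.5]
[321.  138.5] [269.6 193. ]
[312.8 143.1] [272.1 198.5]
pan [ 0.51934195 -0.01329512  0.055     ] from stop: [ 0.52169018 -0.01165934]
bars mid [ 0.43103797 -0.26588482  0.13      ] ends [ 0.4478522  -0.26904078  0.132     ] [ 0.41416293 -0.25990878  0.132     ]
r0 [0.56817448 0.27209697 0.026     ]
r1 [0.46858283 0.36209006 0.026     ]
```

```bash
python3 - <<'E'
from h import *
from scipy.optimize import least_squares
t=cv2.imread("pics/top0.png"); s=cv2.imread("pics/side0.png")
a=crop(t,290,120,45,50,10); b=crop(s,255,185,35,40,10)
b=cv2.copyMakeBorder(b,0,a.shape[0]-b.shape[0],0,0,0)
cv2.imwrite("pics/m3.png",np.hstack([a,b]))
def r(p):
    c,s=np.cos(p[2]),np.sin(p[2]); o=[]
    for u,v,x,y in((298,129.6,.055,1),(322,125.2,.055,-1),(325.6,143.6,0,-1),(302,148,0,1)):
        y*=p[3]; o+=list(proj("top",[p[0]+c*x-s*y,p[1]+s*x+c*y,.012])-[u,v])
    return o
f=least_squares(r,[.67,.01,.16,.03]);print(f.x.round(4),f.fun.round(1))
st=f.x;c,sn=np.cos(st[2]),np.sin(st[2])
for x,y,z in((-.0065,.025,.075),(-.0065,-.025,.075),(.002,.025,.075),(.002,-.025,.075)):
  X=[st[0]+c*x-sn*y,st[1]+sn*x+c*y,z]; print(proj("top",X).round(1),proj("side",X).round(1))
print("pan",st[:2]-.149*np.array([c,sn]))
E
```

```text
[0.6684 0.0108 0.1679 0.0356] [ 0.3  0.3  0.   0.1 -0.1 -0.3 -0.3 -0.1]
[304.4 144.9] [272.2 204.1]
[321.9 141.5] [272.4 192.6]
[303.8 142. ] [269.4 204.3]
[321.4 138.6] [269.7 192.8]
pan [ 0.52149715 -0.01409278]
```

View pics/m3.png

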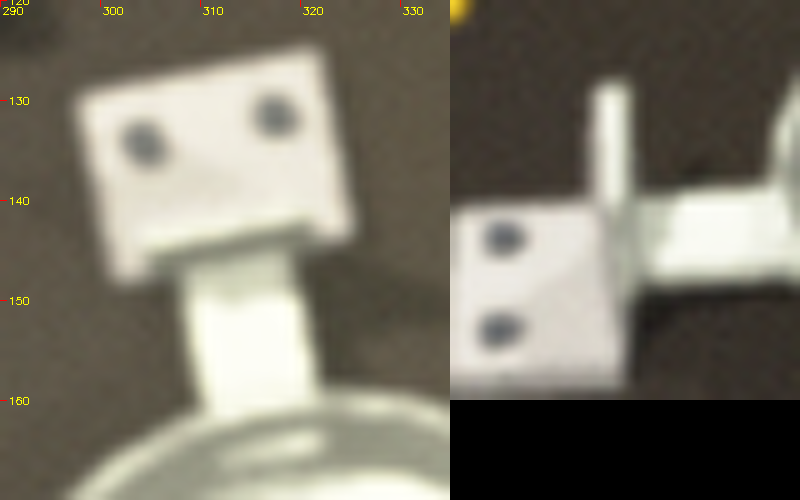

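>>> step_arm:
  commands:
    - {"travel": [0.107, -0.102, -0.023], "turn": [0, 0, -43]}
    - {"travel": [0.107, -0.102, -0.023], "turn": [0, 0, -43]}
    - {"travel": [0.107, -0.102, -0.023], "turn": [0, 0, -43]}
    - {"travel": [0.107, -0.102, -0.023], "turn": [0, 0, -43]}
    - {"travel": [0.107, -0.102, -0.023], "turn": [0, 0, -43]}
  gripper: 1.0

```text
time: 0.6
position: [0.3318, -0.4482, 0.26]
tool_rot: [2.592, 1.775, -0.001]
ft_force: [-0.9, -0.7, -0.2]
grip_width: 1.0
grip_force: 0.0
```

```bash
cat >> h.py <<'E'
from scipy.spatial.transform import Rotation as Ro
def pose():
    s=ctrl.get_state(); return np.array(s["position"]),Ro.from_rotvec(s["tool_rot"])
def yaw(R): x=R.as_matrix()[:,0]; return np.degrees(np.arctan2(x[1],x[0]))
def Rdown(psi):
    p=np.radians(psi); return Ro.from_matrix(np.array([[np.cos(p),np.sin(p),0],[np.sin(p),-np.cos(p),0],[0,0,-1]]))
def moves(wps,start=None):
    """wps: list of (x,y,z,psi); prints travel/turn chained, each from the previous one"""
    p,R=pose() if start is None else start
    print("at",p.round(4),"psi",yaw(R).round(2))
    for x,y,z,psi in wps:
        q=np.array([x,y,z]); Q=Rdown(psi)
        d=R.inv().apply(q-p); r=(R.inv()*Q).as_rotvec(degrees=True)
        print("travel",d.round(4).tolist(),"turn",r.round(2).tolist(),"rows",round(max(np.linalg.norm(d)/.05,np.linalg.norm(r)/8.59),1)); p,R=q,Q
E
python3 - <<'E'
from h import *
s=ctrl.get_state(); print(s["time"],s["joint_positions"],s["ft_force"])
r=(.4359,-.2723,-.3773); c,sn=np.cos(r[2]),np.sin(r[2])
for oy in(-.01,0,.01):
  print(oy,[ (k,proj("top",X).round(1),proj("side",X).round(1)) for k,lx,z in(("piv",0,.087),("bar+",.025,.13),("bar-",-.025,.13)) for X in [[r[0]+c*lx-sn*oy,r[1]+sn*lx+c*oy,z]]])
for y in(.03,-.03): print("plate end",proj("top",[r[0]-sn*y,r[1]+c*y,.075]),proj("side",[r[0]-sn*y,r[1]+c*y,.075]))
t=ctrl.get_image("top")[:,:,::-1]; s=ctrl.get_image("side")[:,:,::-1]
cv2.imwrite("pics/m4.png",np.hstack([crop(t,394,200,40,45,10),crop(s,335,125,40,45,10)]))
cv2.imwrite("pics/t1.png",t)
moves([(.436,-.2723,.25,68.4)])
E
```

```text
0.6 [ 1.08167062  0.12284761 -0.21403399  1.64462095  0.02693672  1.37629761
  0.49405844] [-0.85955537 -0.74574218 -0.23415404]
-0.01 [('piv', array([422.2, 223.1]), array([350.7, 141.2])), ('bar+', array([428.6, 213.5]), array([344.7, 129.4])), ('bar-', array([422.3, 231.4]), array([357.9, 133.3]))]
0 [('piv', array([418.7, 221.8]), array([349.6, 142.8])), ('bar+', array([425. , 212.1]), array([343.5, 130.9])), ('bar-', array([418.6, 230.1]), array([356.7, 134.8]))]
0.01 [('piv', array([415.2, 220.5]), array([348.4, 144.4])), ('bar+', array([421.3, 210.8]), array([342.3, 132.5])), ('bar-', array([415. , 228.7]), array([355.5, 136.4]))]
plate end [407.46441216 218.15463079] [345.8968672  150.28717694]
plate end [428.3238847  225.81930618] [352.90347858 140.78331112]
at [ 0.3305 -0.4495  0.2594] psi 68.29
travel [0.2037, 0.0324, 0.0093] turn [-0.03, 0.0, -0.11] rows 4.1
```

View pics/m4.png

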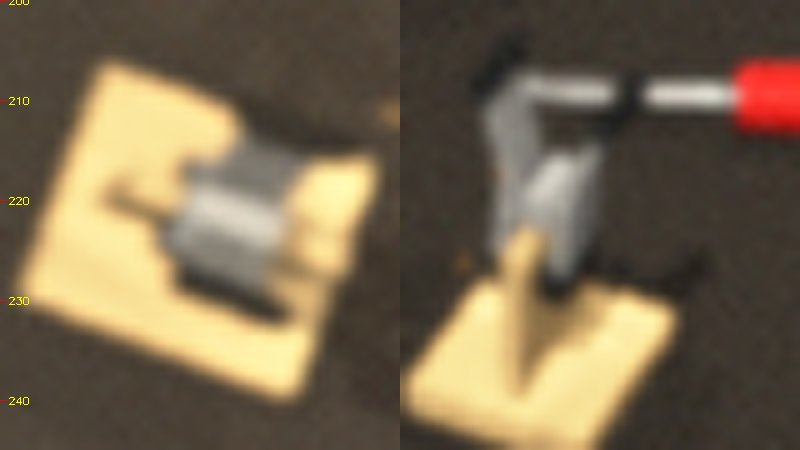

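>>> step_arm:
  commands:
    - {"travel": [0.208, 0.0296, 0.059], "turn": [0, 0, 0]}
    - {"travel": [0.208, 0.0296, 0.059], "turn": [0, 0, 0]}
    - {"travel": [0.208, 0.0296, 0.059], "turn": [0, 0, 0]}
    - {"travel": [0.208, 0.0296, 0.059], "turn": [0, 0, 0]}
    - {"travel": [0.208, 0.0296, 0.059], "turn": [0, 0, 0]}

```text
time: 1.2
position: [0.437, -0.2622, 0.199]
tool_rot: [-2.596, -1.763, -0.002]
ft_force: [1.1, -0.3, 0.0]
grip_width: 0.999
grip_force: 0.0
```

>>> step_arm:
  commands:
    - {"travel": [0, 0, 0], "turn": [0, 0, 0]}
    - {"travel": [0, 0, 0.03], "turn": [0, 0, 0]}
    - {"travel": [0, 0, 0.055], "turn": [0, 0, 0]}
    - {"travel": [0, 0, 0.075], "turn": [0, 0, 0]}
    - {"travel": [0, 0, 0.075], "turn": [0, 0, 0]}

```text
time: 1.7
position: [0.4323, -0.2686, 0.1228]
tool_rot: [-2.601, -1.753, 0.004]
ft_force: [-1.4, -0.2, 0.4]
grip_width: 1.001
grip_force: 0.0
```

```bash
python3 - <<'E'
from h import *
p,R=pose(); print(p,yaw(R),ctrl.get_state()["ft_force"])
t=ctrl.get_image("top")[:,:,::-1]; s=ctrl.get_image("side")[:,:,::-1]
cv2.imwrite("pics/m5.png",np.hstack([crop(t,384,190,60,60,6),crop(s,320,100,60,60,6)]))
E
```

```text
[ 0.4323382  -0.268644    0.12282167] 67.93875979942747 [-1.39070795 -0.20667767  0.38489337]
```

View pics/m5.png

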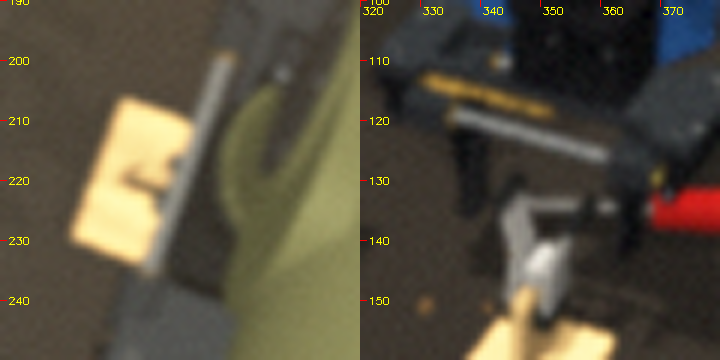

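>>> step_arm:
  commands:
    - {"travel": [0, 0, 0], "turn": [0, 0, 0]}
    - {"travel": [0, 0, 0], "turn": [0, 0, 0]}
    - {"travel": [0, 0, 0], "turn": [0, 0, 0]}
    - {"travel": [0, 0, 0], "turn": [0, 0, 0]}
    - {"travel": [0, 0, 0], "turn": [0, 0, 0]}
  gripper: 0.0
  force: 30

```text
time: 2.3
position: [0.4354, -0.2679, 0.1259]
tool_rot: [2.6, 1.762, 0.0]
ft_force: [-0.9, -0.5, 1.9]
grip_width: 0.634
grip_force: 7.4
```

>>> step_arm:
  commands:
    - {"travel": [0, 0, 0], "turn": [0, 0, 0]}
    - {"travel": [0, 0, 0], "turn": [0, 0, 0]}
    - {"travel": [0, 0, 0], "turn": [0, 0, 0]}
    - {"travel": [0, 0, 0], "turn": [0, 0, 0]}
    - {"travel": [0, 0, 0], "turn": [0, 0, 0]}

```text
time: 2.8
position: [0.4351, -0.2679, 0.1261]
tool_rot: [2.601, 1.762, -0.001]
ft_force: [-2.6, 0.6, 5.7]
grip_width: 0.34
grip_force: 30.0
```

>>> step_arm:
  commands:
    - {"travel": [0, 0, -0.01], "turn": [0, 0, 0]}
    - {"travel": [0, 0, -0.025], "turn": [0, 0, 0]}
    - {"travel": [0, 0, -0.045], "turn": [0, 0, 0]}
    - {"travel": [0, 0, -0.075], "turn": [0, 0, 0]}
    - {"travel": [0, 0, -0.104], "turn": [0, 0, 0]}

```text
time: 3.3
position: [0.4351, -0.2676, 0.2306]
tool_rot: [-2.601, -1.762, -0.0]
ft_force: [0.1, -0.3, -0.8]
grip_width: 0.343
grip_force: 30.0
```

```bash
python3 - <<'E'
from h import *
print(ctrl.get_state()["grip_width"])
t=ctrl.get_image("top")[:,:,::-1]; s=ctrl.get_image("side")[:,:,::-1]
cv2.imwrite("pics/t2.png",t);cv2.imwrite("pics/s2.png",s)
cv2.imwrite("pics/m6.png",crop(s,310,60,70,100,6))
p,R=pose(); print("tcp",proj("side",p))
moves([(.6662,.0104,.23,99.6)])
E
```

```text
0.34307912490524894
tcp [350.7688493  107.56362251]
at [ 0.4377 -0.2689  0.2341] psi 68.24
travel [0.3442, 0.1087, 0.0044] turn [0.44, 0.23, -31.36] rows 7.2
```

View pics/m6.png

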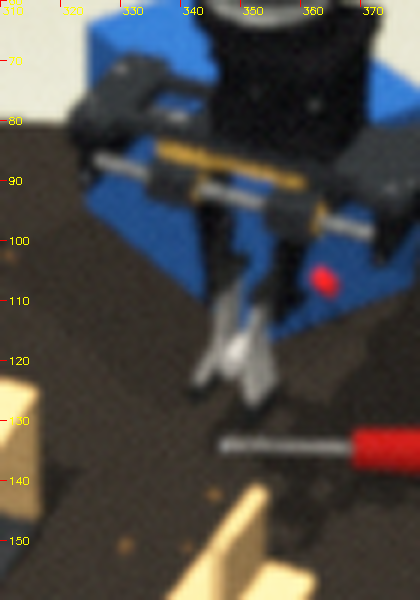

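```bash
python3 - <<'E'
from h import *
p,R=pose(); print(p)
for h in(.03,.04,.05,.075): print(h,proj("side",p-[0,0,h]).round(1))
moves([(.57,-.11,.23,99.6),(.6662,.0104,.23,99.6)],start=(np.array([.435,-.268,.2305]),Rdown(68.4)))
E
```

```text
[ 0.43765699 -0.26893812  0.23414574]
0.03 [350.4 115.3]
0.04 [350.3 117.8]
0.05 [350.1 120.3]
0.075 [349.9 126.5]
at [ 0.435  -0.268   0.2305] psi 68.4
travel [0.1966, 0.0674, 0.0005] turn [0.0, 0.0, -31.2] rows 4.2
travel [0.1027, 0.1149, 0.0] turn [0.0, 0.0, 0.0] rows 3.1
```

>>> step_arm:
  commands:
    - {"travel": [0.05, 0.017, 0.0], "turn": [0, 0, -7]}
    - {"travel": [0.098, 0.034, 0.0], "turn": [0, 0, -15]}
    - {"travel": [0.145, 0.05, 0.0], "turn": [0, 0, -23]}
    - {"travel": [0.19, 0.065, 0.0], "turn": [0, 0, -31.2]}
    - {"travel": [0.1966, 0.0674, 0.0], "turn": [0, 0, -31.2]}

```text
time: 3.9
position: [0.5735, -0.1022, 0.2288]
tool_rot: [-2.015, -2.407, -0.008]
ft_force: [-1.2, 0.0, -0.3]
grip_width: 0.341
grip_force: 30.0
```

>>> step_arm:
  commands:
    - {"travel": [0.03, 0.035, 0.0], "turn": [0, 0, 0]}
    - {"travel": [0.06, 0.067, 0.0], "turn": [0, 0, 0]}
    - {"travel": [0.09, 0.1, 0.0], "turn": [0, 0, 0]}
    - {"travel": [0.1027, 0.112, 0.0], "turn": [0, 0, 0]}
    - {"travel": [0.1027, 0.112, 0.0], "turn": [0, 0, 0]}

```text
time: 4.4
position: [0.6645, 0.0133, 0.2282]
tool_rot: [-2.024, -2.399, -0.001]
ft_force: [-0.9, -0.2, -1.1]
grip_width: 0.342
grip_force: 30.0
```

>>> step_arm:
  commands:
    - {"travel": [0, 0, 0.02], "turn": [0, 0, 0]}
    - {"travel": [0, 0, 0.04], "turn": [0, 0, 0]}
    - {"travel": [0, 0, 0.055], "turn": [0, 0, 0]}
    - {"travel": [0, 0, 0.055], "turn": [0, 0, 0]}
    - {"travel": [0, 0, 0.055], "turn": [0, 0, 0]}

```text
time: 4.9
position: [0.6642, 0.0083, 0.1747]
tool_rot: [2.033, 2.395, -0.001]
ft_force: [0.0, 0.2, -0.1]
grip_width: 0.339
grip_force: 30.0
```

```bash
python3 - <<'E'
from h import *
p,R=pose(); print(p,yaw(R),ctrl.get_state()["joint_positions"].round(2))
t=ctrl.get_image("top")[:,:,::-1]; s=ctrl.get_image("side")[:,:,::-1]
cv2.imwrite("pics/m7.png",np.hstack([crop(s,240,140,60,80,7),crop(t,290,110,50,80,7)]))
for h in(.04,.065,.075): print(h,proj("side",p-[0,0,h]).round(1))
print("plate mid",proj("side",[.6662,.0104,.075]).round(1),[proj("side",[.6662+.0043*i*.986-.164*.025*j,.0104+.0043*i*.164+.986*.025*j,.075]).round(1) for i in(-1,1) for j in(-1,1)])
E
```

```text
[0.664151   0.00826288 0.17469628] 99.35115164723155 [ 0.4   0.45 -0.61  1.47  0.26  1.3  -0.07]
0.04 [269.8 184.1]
0.065 [270.6 190. ]
0.075 [270.9 192.3]
plate mid [270.9 198.4] [array([272.4, 192.6]), array([272.2, 204.1]), array([269.7, 192.8]), array([269.4, 204.3])]
```

View pics/m7.png

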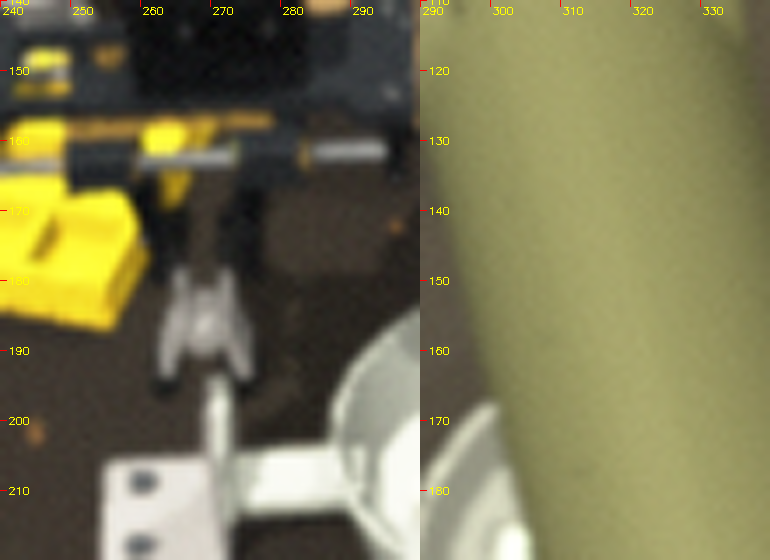

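>>> step_arm:
  commands:
    - {"travel": [0, -0.003, 0], "turn": [0, 0, 0]}
    - {"travel": [0, -0.003, 0.012], "turn": [0, 0, 0]}
    - {"travel": [0, -0.003, 0.025], "turn": [0, 0, 0]}
    - {"travel": [0, -0.003, 0.036], "turn": [0, 0, 0]}
    - {"travel": [0, -0.003, 0.044], "turn": [0, 0, 0]}

```text
time: 5.5
position: [0.6605, 0.0088, 0.1284]
tool_rot: [-2.03, -2.395, 0.002]
ft_force: [0.2, -0.0, -1.2]
grip_width: 0.338
grip_force: 30.0
```

```bash
python3 - <<'E'
from h import *
p,R=pose(); st=ctrl.get_state();print(p,yaw(R),st["ft_force"])
s=ctrl.get_image("side")[:,:,::-1]
cv2.imwrite("pics/m8.png",crop(s,240,150,60,70,8))
E
```

```text
[0.6605482  0.00880233 0.12837497] 99.43350434774727 [ 0.15112826 -0.00727387 -1.22511004]
```

View pics/m8.png

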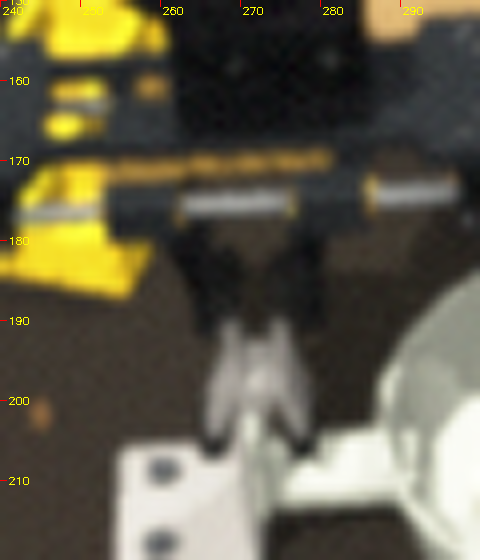

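>>> step_arm:
  commands:
    - {"travel": [0, 0, 0], "turn": [0, 0, 0]}
    - {"travel": [0, 0, 0], "turn": [0, 0, 0]}
    - {"travel": [0, 0, 0], "turn": [0, 0, 0]}
    - {"travel": [0, 0, 0], "turn": [0, 0, 0]}
    - {"travel": [0, 0, 0], "turn": [0, 0, 0]}
  gripper: 1.0

```text
time: 6.05
position: [0.6618, 0.009, 0.1311]
tool_rot: [2.031, 2.396, 0.001]
ft_force: [0.5, -0.2, -1.0]
grip_width: 0.709
grip_force: 0.5
```

>>> step_arm:
  commands:
    - {"travel": [0, 0, 0], "turn": [0, 0, 0]}
    - {"travel": [0, 0, 0], "turn": [0, 0, 0]}
    - {"travel": [0, 0, -0.01], "turn": [0, 0, 0]}
    - {"travel": [0, 0, -0.03], "turn": [0, 0, 0]}
    - {"travel": [0, 0, -0.06], "turn": [0, 0, 0]}

```text
time: 6.55
position: [0.6602, 0.0087, 0.1902]
tool_rot: [-2.03, -2.395, 0.004]
ft_force: [1.5, -0.4, -0.1]
grip_width: 1.0
grip_force: 0.0
```

>>> step_arm:
  commands:
    - {"travel": [0, 0, -0.04], "turn": [0, 0, 0]}
    - {"travel": [0, 0, -0.08], "turn": [0, 0, 0]}
    - {"travel": [0, 0, -0.1], "turn": [0, 0, 0]}
    - {"travel": [0, 0, -0.11], "turn": [0, 0, 0]}
    - {"travel": [0, 0, -0.11], "turn": [0, 0, 0]}

```text
time: 7.05
position: [0.6619, 0.0092, 0.3023]
tool_rot: [2.03, 2.395, 0.002]
ft_force: [0.4, 0.4, -0.9]
grip_width: 1.0
grip_force: 0.0
```

```bash
python3 - <<'E'
from h import *
t=ctrl.get_image("top")[:,:,::-1]; s=ctrl.get_image("side")[:,:,::-1]
cv2.imwrite("pics/t3.png",t);cv2.imwrite("pics/s3.png",s)
# rod handle refine from t1 (arm elsewhere): predicted handle outline in stand
st=(.6201,-.3233)
print("handle top pred",proj("top",[*st,.19]),"side",proj("side",[*st,.19]), "base",proj("top",[*st,.11]),proj("side",[*st,.11]))
t1=cv2.imread("pics/t1.png"); s0=cv2.imread("pics/side0.png")
a=crop(t1,415,125,45,55,8); b=crop(s0,280,98,40,40,8)
c=crop(s,250,170,40,55,8); H=max(x.shape[0] for x in(a,b,c))
m=[cv2.copyMakeBorder(x,0,H-x.shape[0],0,0,0) for x in(a,b,c)]
m=np.hstack(m); m=cv2.resize(m,None,fx=.8,fy=.8); print(m.shape); cv2.imwrite("pics/m9.png",m)
E
```

```text
handle top pred [443.81139788 146.40786338] side [298.27000524 107.28731177] base [436.61118591 152.53940494] [299.37913011 126.29434301]
(352, 800, 3)
```

View pics/m9.png

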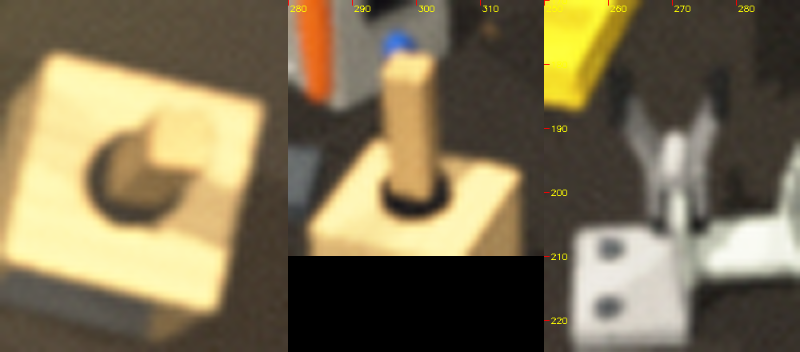

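>>> step_arm:
  commands:
    - {"travel": [-0.045, -0.0135, 0.006], "turn": [0, 0, 7]}
    - {"travel": [-0.09, -0.027, 0.012], "turn": [0, 0, 14]}
    - {"travel": [-0.135, -0.04, 0.018], "turn": [0, 0, 19.4]}
    - {"travel": [-0.16, -0.048, 0.02], "turn": [0, 0, 19.4]}
    - {"travel": [-0.16, -0.048, 0.02], "turn": [0, 0, 19.4]}

```text
time: 7.65
position: [0.6378, -0.1641, 0.2772]
tool_rot: [-2.414, -2.007, 0.009]
ft_force: [0.4, -0.9, -0.9]
grip_width: 0.996
grip_force: 0.0
```

>>> step_arm:
  commands:
    - {"travel": [-0.045, 0.002, 0.01], "turn": [0, 0, 0]}
    - {"travel": [-0.09, 0.004, 0.025], "turn": [0, 0, 0]}
    - {"travel": [-0.135, 0.006, 0.035], "turn": [0, 0, 0]}
    - {"travel": [-0.1673, 0.0073, 0.0423], "turn": [0, 0, 0]}
    - {"travel": [-0.1673, 0.0073, 0.0423], "turn": [0, 0, 0]}

```text
time: 8.15
position: [0.6148, -0.3291, 0.234]
tool_rot: [-2.412, -2.008, 0.009]
ft_force: [0.1, -1.2, -0.6]
grip_width: 0.999
grip_force: 0.0
```

>>> step_arm:
  commands:
    - {"travel": [0, 0, 0], "turn": [0, 0, 0]}
    - {"travel": [0, 0, 0], "turn": [0, 0, 0]}
    - {"travel": [0, 0, 0], "turn": [0, 0, 0]}

```text
time: 8.45
position: [0.6195, -0.3201, 0.2385]
tool_rot: [-2.402, -2.024, -0.002]
ft_force: [0.3, 0.3, -0.9]
grip_width: 0.997
grip_force: 0.0
```

```bash
python3 - <<'E'
from h import *
moves([(.619,-.3225,.15,80)])
E
```

```text
at [ 0.6195 -0.3201  0.2385] psi 80.23
travel [-0.0025, -0.0001, 0.0885] turn [0.02, -0.06, 0.23] rows 1.8
```

>>> step_arm:
  commands:
    - {"travel": [-0.0015, 0, 0.03], "turn": [0, 0, 0]}
    - {"travel": [-0.0015, 0, 0.06], "turn": [0, 0, 0]}
    - {"travel": [-0.0015, 0, 0.08], "turn": [0, 0, 0]}
    - {"travel": [-0.0015, 0, 0.0885], "turn": [0, 0, 0]}
    - {"travel": [-0.0015, 0, 0.0885], "turn": [0, 0, 0]}

```text
time: 8.95
position: [0.6181, -0.323, 0.1488]
tool_rot: [-2.403, -2.021, 0.001]
ft_force: [0.3, 0.0, 0.7]
grip_width: 0.999
grip_force: 0.0
```

>>> step_arm:
  commands:
    - {"travel": [0, 0, 0], "turn": [0, 0, 0]}
    - {"travel": [0, 0, 0], "turn": [0, 0, 0]}
    - {"travel": [0, 0, 0], "turn": [0, 0, 0]}
    - {"travel": [0, 0, 0], "turn": [0, 0, 0]}
    - {"travel": [0, 0, 0], "turn": [0, 0, 0]}
  gripper: 0.0
  force: 40

```text
time: 9.45
position: [0.6183, -0.3244, 0.1502]
tool_rot: [2.406, 2.019, 0.0]
ft_force: [-0.1, -0.7, -0.3]
grip_width: 0.628
grip_force: 0.0
```

>>> step_arm:
  commands:
    - {"travel": [0, 0, 0], "turn": [0, 0, 0]}
    - {"travel": [0, 0, 0], "turn": [0, 0, 0]}
    - {"travel": [0, 0, 0], "turn": [0, 0, 0]}
    - {"travel": [0, 0, 0], "turn": [0, 0, 0]}
    - {"travel": [0, 0, 0], "turn": [0, 0, 0]}

```text
time: 9.95
position: [0.6182, -0.3243, 0.1497]
tool_rot: [-2.406, -2.02, 0.0]
ft_force: [-0.1, -0.1, -1.0]
grip_width: 0.276
grip_force: 40.0
```

```bash
python3 - <<'E'
from h import *
p,R=pose(); st=ctrl.get_state(); print(p,yaw(R),st["grip_width"],st["grip_force"],st["ft_force"],st["joint_positions"])
E
```

```text
[ 0.61823311 -0.3242546   0.14965745] 80.0310046196536 0.27555841277645265 39.99618887901306 [-0.10781173 -0.11164058 -1.03366774] [ 0.75317728  0.50644913 -0.43145681  1.41157994  0.21406641  1.26992463
  0.13209619]
```

>>> step_arm:
  commands:
    - {"travel": [0, 0, -0.025], "turn": [0, 0, 0]}
    - {"travel": [0, 0, -0.055], "turn": [0, 0, 0]}
    - {"travel": [0, 0, -0.09], "turn": [0, 0, 0]}
    - {"travel": [0, 0, -0.12], "turn": [0, 0, 0]}
    - {"travel": [0, 0, -0.13], "turn": [0, 0, 0]}

```text
time: 10.45
position: [0.6195, -0.3246, 0.2837]
tool_rot: [2.402, 2.017, 0.004]
ft_force: [0.8, -0.6, -0.7]
grip_width: 0.271
grip_force: 40.0
```

```bash
python3 - <<'E'
from h import *
C=np.array([.5205,-.0137])
for u,v in((323.8,195.5),(307,189),(318.6,178),(336.6,184.5),(341,202),(324.5,212),(309.6,208.5)):
    P=atz("top",u,v,.026)[:2]; d=P-C; p=np.radians(80); tx=d@[np.cos(p),np.sin(p)]; ty=d@[np.sin(p),-np.cos(p)]
    print(P.round(4),"r",np.hypot(*d).round(4),"tool ang",np.degrees(np.arctan2(ty,tx)).round(1))
E
```

```text
[ 0.5194 -0.0161] r 0.0027 tool ang -165.2
[0.5393 0.0318] r 0.0492 tool ang 12.4
[ 0.5704 -0.0022] r 0.0512 tool ang 67.0
[ 0.5503 -0.0536] r 0.0498 tool ang 133.2
[ 0.4995 -0.065 ] r 0.0554 tool ang -167.8
[ 0.4719 -0.0172] r 0.0487 tool ang -104.1
[0.4829 0.0253] r 0.0542 tool ang -54.0
```

>>> step_arm:
  commands:
    - {"travel": [0.035, -0.0175, 0], "turn": [0, 0, 0]}
    - {"travel": [0.075, -0.0375, 0], "turn": [0, 0, 0]}
    - {"travel": [0.115, -0.0575, 0], "turn": [0, 0, 0]}
    - {"travel": [0.155, -0.0775, 0], "turn": [0, 0, 0]}
    - {"travel": [0.195, -0.0975, 0], "turn": [0, 0, 0]}

```text
time: 10.95
position: [0.5546, -0.1136, 0.2783]
tool_rot: [-2.405, -2.019, 0.002]
ft_force: [-0.7, 0.8, -0.5]
grip_width: 0.273
grip_force: 40.0
```

>>> step_arm:
  commands:
    - {"travel": [0.04, -0.02, 0], "turn": [0, 0, 0]}
    - {"travel": [0.08, -0.04, 0], "turn": [0, 0, 0]}
    - {"travel": [0.12, -0.06, 0], "turn": [0, 0, 0]}
    - {"travel": [0.139, -0.0695, 0], "turn": [0, 0, 0]}
    - {"travel": [0.139, -0.0695, 0], "turn": [0, 0, 0]}

```text
time: 11.45
position: [0.51, 0.0381, 0.279]
tool_rot: [-2.398, -2.028, 0.001]
ft_force: [1.0, 0.2, -0.2]
grip_width: 0.273
grip_force: 40.0
```

>>> step_arm:
  commands:
    - {"travel": [0, 0, 0.02], "turn": [0, 0, 0]}
    - {"travel": [0, 0, 0.05], "turn": [0, 0, 0]}
    - {"travel": [0, 0, 0.05], "turn": [0, 0, 0]}
    - {"travel": [0, 0, 0.05], "turn": [0, 0, 0]}

```text
time: 11.85
position: [0.5113, 0.0327, 0.2292]
tool_rot: [-2.406, -2.018, 0.002]
ft_force: [0.3, 0.2, -0.5]
grip_width: 0.272
grip_force: 40.0
```

```bash
python3 - <<'E'
from h import *
moves([(.5117,.0335,.156,80)])
print(ctrl.get_state()["grip_width"])
t=ctrl.get_image("top")[:,:,::-1]; s=ctrl.get_image("side")[:,:,::-1]
cv2.imwrite("pics/m10.png",np.hstack([crop(t,270,140,100,100,4),crop(s,250,130,100,100,4)]))
p,_=pose(); print("tip expected side",proj("side",p-[0,0,.1447]),"top",proj("top",p-[0,0,.1447]))
E
```

```text
at [0.5113 0.0327 0.2292] psi 79.96
travel [0.0009, 0.0004, 0.0732] turn [-0.11, 0.01, -0.04] rows 1.5
0.27184190851346957
tip expected side [319.36756981 204.33859002] top [305.46745969 196.25356802]
```

View pics/m10.png

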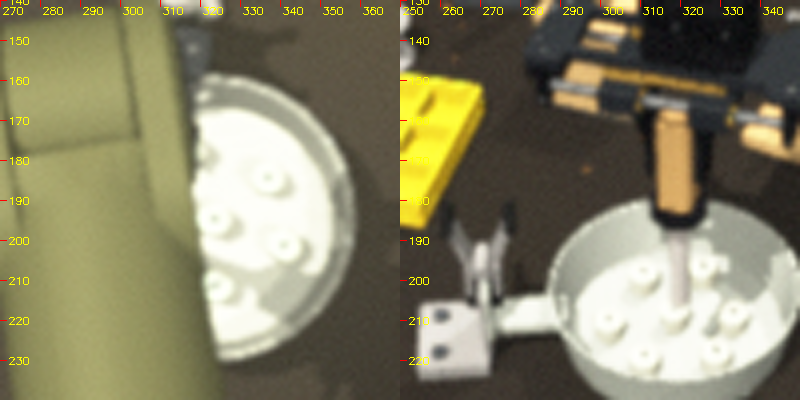

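>>> step_arm:
  commands:
    - {"travel": [0, 0, 0.025], "turn": [0, 0, 0]}
    - {"travel": [0, 0, 0.045], "turn": [0, 0, 0]}
    - {"travel": [0, 0, 0.062], "turn": [0, 0, 0]}
    - {"travel": [0, 0, 0.073], "turn": [0, 0, 0]}
    - {"travel": [0, 0, 0.073], "turn": [0, 0, 0]}

```text
time: 12.45
position: [0.5113, 0.0334, 0.1562]
tool_rot: [-2.406, -2.019, 0.002]
ft_force: [-0.8, 0.2, -0.6]
grip_width: 0.276
grip_force: 40.0
```

>>> step_arm:
  commands:
    - {"travel": [-0.0073, -0.0132, 0], "turn": [0, 0, 0]}
    - {"travel": [-0.0183, -0.0234, 0], "turn": [0, 0, 0]}
    - {"travel": [-0.0319, -0.0297, 0], "turn": [0, 0, 0]}
    - {"travel": [-0.0468, -0.0316, 0], "turn": [0, 0, 0]}
    - {"travel": [-0.0615, -0.0287, 0], "turn": [0, 0, 0]}

```text
time: 12.95
position: [0.4732, -0.0224, 0.1584]
tool_rot: [2.404, 2.019, 0.002]
ft_force: [0.1, -0.6, 0.1]
grip_width: 0.273
grip_force: 40.0
```

>>> step_arm:
  commands:
    - {"travel": [-0.0132, 0.0073, 0], "turn": [0, 0, 0]}
    - {"travel": [-0.0234, 0.0183, 0], "turn": [0, 0, 0]}
    - {"travel": [-0.0297, 0.0319, 0], "turn": [0, 0, 0]}
    - {"travel": [-0.0316, 0.0468, 0], "turn": [0, 0, 0]}
    - {"travel": [-0.0287, 0.0615, 0], "turn": [0, 0, 0]}

```text
time: 13.45
position: [0.5299, -0.0624, 0.157]
tool_rot: [2.408, 2.017, 0.001]
ft_force: [-0.4, -0.2, -0.5]
grip_width: 0.268
grip_force: 40.0
```

```bash
python3 - <<'E'
from h import *
p,R=pose(); st=ctrl.get_state(); print(p,yaw(R),st["grip_width"],st["grip_force"],st["ft_force"],st["torque"])
E
```

```text
[ 0.52992664 -0.06244286  0.15703919] 79.91650180583514 0.26796624925549395 39.995665680617094 [-0.42769787 -0.18930873 -0.49108126] [-0.01953977 -0.05552402  0.02847208]
```

>>> step_arm:
  commands:
    - {"travel": [0.0073, 0.0132, 0], "turn": [0, 0, 0]}
    - {"travel": [0.0183, 0.0234, 0], "turn": [0, 0, 0]}
    - {"travel": [0.0319, 0.0297, 0], "turn": [0, 0, 0]}
    - {"travel": [0.0468, 0.0316, 0], "turn": [0, 0, 0]}
    - {"travel": [0.0615, 0.0287, 0], "turn": [0, 0, 0]}

```text
time: 13.95
position: [0.5683, -0.0042, 0.1567]
tool_rot: [-2.406, -2.02, -0.001]
ft_force: [-0.3, -1.4, -1.0]
grip_width: 0.272
grip_force: 40.0
```

>>> step_arm:
  commands:
    - {"travel": [0.0132, -0.0073, 0], "turn": [0, 0, 0]}
    - {"travel": [0.0234, -0.0183, 0], "turn": [0, 0, 0]}
    - {"travel": [0.0297, -0.0319, 0], "turn": [0, 0, 0]}
    - {"travel": [0.0316, -0.0468, 0], "turn": [0, 0, 0]}
    - {"travel": [0.0287, -0.0615, 0], "turn": [0, 0, 0]}

```text
time: 14.45
position: [0.5099, 0.0346, 0.1568]
tool_rot: [2.405, 2.021, -0.001]
ft_force: [0.3, 0.1, -0.5]
grip_width: 0.269
grip_force: 40.0
```

>>> step_arm:
  commands:
    - {"travel": [-0.0073, -0.0132, 0], "turn": [0, 0, 0]}
    - {"travel": [-0.0183, -0.0234, 0], "turn": [0, 0, 0]}
    - {"travel": [-0.0319, -0.0297, 0], "turn": [0, 0, 0]}
    - {"travel": [-0.0468, -0.0316, 0], "turn": [0, 0, 0]}
    - {"travel": [-0.0615, -0.0287, 0], "turn": [0, 0, 0]}

```text
time: 14.95
position: [0.4709, -0.0225, 0.1568]
tool_rot: [2.405, 2.019, -0.002]
ft_force: [0.3, 1.2, -1.3]
grip_width: 0.272
grip_force: 40.0
```

>>> step_arm:
  commands:
    - {"travel": [-0.0132, 0.0073, 0], "turn": [0, 0, 0]}
    - {"travel": [-0.0234, 0.0183, 0], "turn": [0, 0, 0]}
    - {"travel": [-0.0297, 0.0319, 0], "turn": [0, 0, 0]}
    - {"travel": [-0.0316, 0.0468, 0], "turn": [0, 0, 0]}
    - {"travel": [-0.0287, 0.0615, 0], "turn": [0, 0, 0]}

```text
time: 15.45
position: [0.5292, -0.0624, 0.1566]
tool_rot: [2.408, 2.017, -0.0]
ft_force: [-0.6, -0.1, -0.5]
grip_width: 0.277
grip_force: 40.0
```

>>> step_arm:
  commands:
    - {"travel": [0.0073, 0.0132, 0], "turn": [0, 0, 0]}
    - {"travel": [0.0183, 0.0234, 0], "turn": [0, 0, 0]}
    - {"travel": [0.0319, 0.0297, 0], "turn": [0, 0, 0]}
    - {"travel": [0.0468, 0.0316, 0], "turn": [0, 0, 0]}
    - {"travel": [0.0615, 0.0287, 0], "turn": [0, 0, 0]}

```text
time: 15.95
position: [0.568, -0.0041, 0.1565]
tool_rot: [-2.405, -2.02, -0.001]
ft_force: [0.7, 0.1, -0.9]
grip_width: 0.272
grip_force: 40.0
```

>>> step_arm:
  commands:
    - {"travel": [0.0132, -0.0073, 0], "turn": [0, 0, 0]}
    - {"travel": [0.0234, -0.0183, 0], "turn": [0, 0, 0]}
    - {"travel": [0.0297, -0.0319, 0], "turn": [0, 0, 0]}
    - {"travel": [0.0316, -0.0468, 0], "turn": [0, 0, 0]}
    - {"travel": [0.0287, -0.0615, 0], "turn": [0, 0, 0]}

```text
time: 16.45
position: [0.5099, 0.0346, 0.1567]
tool_rot: [2.405, 2.021, -0.001]
ft_force: [-0.0, 0.2, -0.8]
grip_width: 0.272
grip_force: 40.0
```

>>> step_arm:
  commands:
    - {"travel": [-0.0073, -0.0132, 0], "turn": [0, 0, 0]}
    - {"travel": [-0.0183, -0.0234, 0], "turn": [0, 0, 0]}
    - {"travel": [-0.0319, -0.0297, 0], "turn": [0, 0, 0]}
    - {"travel": [-0.0468, -0.0316, 0], "turn": [0, 0, 0]}
    - {"travel": [-0.0615, -0.0287, 0], "turn": [0, 0, 0]}

```text
time: 16.95
position: [0.4708, -0.0225, 0.1568]
tool_rot: [2.405, 2.019, -0.002]
ft_force: [0.6, -0.6, 0.1]
grip_width: 0.274
grip_force: 40.0
```

>>> step_arm:
  commands:
    - {"travel": [-0.0132, 0.0073, 0], "turn": [0, 0, 0]}
    - {"travel": [-0.0234, 0.0183, 0], "turn": [0, 0, 0]}
    - {"travel": [-0.0297, 0.0319, 0], "turn": [0, 0, 0]}
    - {"travel": [-0.0316, 0.0468, 0], "turn": [0, 0, 0]}
    - {"travel": [-0.0287, 0.0615, 0], "turn": [0, 0, 0]}

```text
time: 17.45
position: [0.5292, -0.0624, 0.1566]
tool_rot: [2.408, 2.017, -0.0]
ft_force: [-0.3, -0.2, -0.3]
grip_width: 0.27
grip_force: 40.0
```

>>> step_arm:
  commands:
    - {"travel": [0.0073, 0.0132, 0], "turn": [0, 0, 0]}
    - {"travel": [0.0183, 0.0234, 0], "turn": [0, 0, 0]}
    - {"travel": [0.0319, 0.0297, 0], "turn": [0, 0, 0]}
    - {"travel": [0.0468, 0.0316, 0], "turn": [0, 0, 0]}
    - {"travel": [0.0615, 0.0287, 0], "turn": [0, 0, 0]}

```text
time: 17.95
position: [0.568, -0.0041, 0.1565]
tool_rot: [-2.405, -2.02, -0.001]
ft_force: [-0.2, -0.3, -0.8]
grip_width: 0.275
grip_force: 40.0
```

>>> step_arm:
  commands:
    - {"travel": [0.0132, -0.0073, 0], "turn": [0, 0, 0]}
    - {"travel": [0.0234, -0.0183, 0], "turn": [0, 0, 0]}
    - {"travel": [0.0297, -0.0319, 0], "turn": [0, 0, 0]}
    - {"travel": [0.0316, -0.0468, 0], "turn": [0, 0, 0]}
    - {"travel": [0.0287, -0.0615, 0], "turn": [0, 0, 0]}

```text
time: 18.45
position: [0.5099, 0.0346, 0.1567]
tool_rot: [2.405, 2.021, -0.001]
ft_force: [-0.0, -0.6, -1.2]
grip_width: 0.272
grip_force: 40.0
```

>>> step_arm:
  commands:
    - {"travel": [-0.0073, -0.0132, 0], "turn": [0, 0, 0]}
    - {"travel": [-0.0183, -0.0234, 0], "turn": [0, 0, 0]}
    - {"travel": [-0.0319, -0.0297, 0], "turn": [0, 0, 0]}
    - {"travel": [-0.0468, -0.0316, 0], "turn": [0, 0, 0]}
    - {"travel": [-0.0615, -0.0287, 0], "turn": [0, 0, 0]}

```text
time: 18.95
position: [0.4708, -0.0225, 0.1568]
tool_rot: [2.405, 2.019, -0.002]
ft_force: [-0.4, 0.8, -0.7]
grip_width: 0.272
grip_force: 40.0
```

```bash
python3 - <<'E'
from h import *
t=ctrl.get_image("top")[:,:,::-1]; s=ctrl.get_image("side")[:,:,::-1]
cv2.imwrite("pics/t11.png",t); cv2.imwrite("pics/s11.png",s)
p,R=pose(); st=ctrl.get_state(); print(p,yaw(R),st["grip_width"],st["ft_force"])
E
```

```text
[ 0.47149978 -0.02432911  0.15678816] 79.79777879142473 0.275523408009584 [-0.60092493  0.96060743 -0.52155305]
```

>>> step_arm:
  commands:
    - {"travel": [0, 0, -0.02], "turn": [0, 0, 0]}
    - {"travel": [0, 0, -0.05], "turn": [0, 0, 0]}
    - {"travel": [0, 0, -0.085], "turn": [0, 0, 0]}
    - {"travel": [0, 0, -0.115], "turn": [0, 0, 0]}
    - {"travel": [0, 0, -0.125], "turn": [0, 0, 0]}

```text
time: 19.55
position: [0.4737, -0.0208, 0.285]
tool_rot: [2.402, 2.018, 0.005]
ft_force: [1.5, 0.9, -0.4]
grip_width: 0.273
grip_force: 40.0
```

>>> step_arm:
  commands:
    - {"travel": [0, 0, 0], "turn": [0, 0, 0]}
    - {"travel": [0, 0, 0], "turn": [0, 0, 0]}
    - {"travel": [0, 0, 0], "turn": [0, 0, 0]}

```text
time: 19.85
position: [0.4716, -0.0218, 0.2798]
tool_rot: [-2.404, -2.019, 0.003]
ft_force: [-0.2, -0.0, -1.4]
grip_width: 0.273
grip_force: 40.0
```

```bash
python3 - <<'E'
from h import *
moves([(.55,-.2,.281,80),(.6183,-.3243,.281,80)])
E
```

```text
at [ 0.4716 -0.0218  0.2798] psi 80.03
travel [-0.1619, 0.108, -0.0015] turn [-0.19, 0.0, 0.03] rows 3.9
travel [-0.1106, 0.0888, 0.0] turn [0.0, 0.0, 0.0] rows 2.8
```

>>> step_arm:
  commands:
    - {"travel": [-0.032, 0.022, -0.001], "turn": [0, 0, 0]}
    - {"travel": [-0.068, 0.046, -0.001], "turn": [0, 0, 0]}
    - {"travel": [-0.104, 0.07, -0.001], "turn": [0, 0, 0]}
    - {"travel": [-0.14, 0.094, -0.001], "turn": [0, 0, 0]}
    - {"travel": [-0.162, 0.108, -0.001], "turn": [0, 0, 0]}

```text
time: 20.35
position: [0.5507, -0.2041, 0.2802]
tool_rot: [-2.408, -2.014, 0.004]
ft_force: [1.6, 0.4, -1.0]
grip_width: 0.277
grip_force: 40.0
```

>>> step_arm:
  commands:
    - {"travel": [-0.033, 0.027, 0], "turn": [0, 0, 0]}
    - {"travel": [-0.066, 0.053, 0], "turn": [0, 0, 0]}
    - {"travel": [-0.09, 0.073, 0], "turn": [0, 0, 0]}
    - {"travel": [-0.1106, 0.0888, 0], "turn": [0, 0, 0]}
    - {"travel": [-0.1106, 0.0888, 0], "turn": [0, 0, 0]}

```text
time: 20.85
position: [0.6186, -0.3288, 0.2788]
tool_rot: [-2.409, -2.012, 0.005]
ft_force: [-0.8, -0.3, -0.6]
grip_width: 0.272
grip_force: 40.0
```

>>> step_arm:
  commands:
    - {"travel": [0, 0, 0], "turn": [0, 0, 0]}
    - {"travel": [0, 0, 0], "turn": [0, 0, 0]}
    - {"travel": [0, 0, 0], "turn": [0, 0, 0]}

```text
time: 21.15
position: [0.6193, -0.323, 0.2829]
tool_rot: [-2.404, -2.022, -0.0]
ft_force: [-0.3, -0.3, -0.3]
grip_width: 0.269
grip_force: 40.0
```

```bash
python3 - <<'E'
from h import *
moves([(.6183,-.3243,.1515,80)])
t=ctrl.get_image("top")[:,:,::-1]; s=ctrl.get_image("side")[:,:,::-1]
cv2.imwrite("pics/t12.png",t); cv2.imwrite("pics/s12.png",s)
a=crop(t,280,150,80,90,5); b=crop(t,170,160,80,70,5); b=cv2.copyMakeBorder(b,0,100,0,0,0)
cv2.imwrite("pics/m12.png",np.hstack([a,b])[:600])
for n,(u,v) in dict(r0=(224,181),r1=(193,216)).items(): print(n,atz("top",u,v,.026))
E
```

```text
at [ 0.6193 -0.323   0.2829] psi 80.13
travel [-0.0015, -0.0007, 0.1314] turn [-0.01, -0.02, 0.13] rows 2.6
r0 [0.56817448 0.27209697 0.026     ]
r1 [0.46858283 0.36209006 0.026     ]
```

View pics/m12.png

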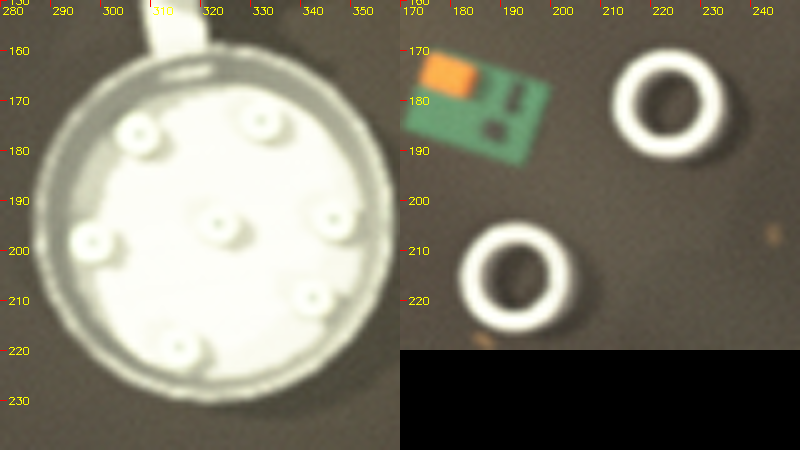

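>>> step_arm:
  commands:
    - {"travel": [-0.0012, -0.0006, 0.02], "turn": [0, 0, 0]}
    - {"travel": [-0.0012, -0.0006, 0.045], "turn": [0, 0, 0]}
    - {"travel": [-0.0012, -0.0006, 0.075], "turn": [0, 0, 0]}
    - {"travel": [-0.0012, -0.0006, 0.1], "turn": [0, 0, 0]}
    - {"travel": [-0.0012, -0.0006, 0.11], "turn": [0, 0, 0]}

```text
time: 21.75
position: [0.6169, -0.3247, 0.17]
tool_rot: [-2.403, -2.018, 0.003]
ft_force: [0.3, 0.4, -1.1]
grip_width: 0.271
grip_force: 40.0
```

>>> step_arm:
  commands:
    - {"travel": [0, 0, 0.008], "turn": [0, 0, 0]}
    - {"travel": [0, 0, 0.014], "turn": [0, 0, 0]}
    - {"travel": [0, 0, 0.018], "turn": [0, 0, 0]}
    - {"travel": [0, 0, 0.018], "turn": [0, 0, 0]}
    - {"travel": [0, 0, 0.018], "turn": [0, 0, 0]}

```text
time: 22.25
position: [0.6189, -0.3258, 0.1556]
tool_rot: [2.405, 2.019, 0.001]
ft_force: [-0.8, 0.7, -1.1]
grip_width: 0.274
grip_force: 40.0
```

```bash
python3 - <<'E'
from h import *
p,R=pose(); st=ctrl.get_state(); print(p,yaw(R),st["ft_force"])
E
```

```text
[ 0.61888861 -0.32579961  0.15557265] 80.0264209043404 [-0.82338786  0.70896248 -1.09771053]
```

>>> step_arm:
  commands:
    - {"travel": [0.001, -0.0005, 0.003], "turn": [0, 0, 0]}
    - {"travel": [0.001, -0.0005, 0.005], "turn": [0, 0, 0]}
    - {"travel": [0.001, -0.0005, 0.005], "turn": [0, 0, 0]}
    - {"travel": [0.001, -0.0005, 0.005], "turn": [0, 0, 0]}

```text
time: 22.65
position: [0.6181, -0.3246, 0.1497]
tool_rot: [2.406, 2.02, -0.0]
ft_force: [0.2, 0.6, -1.2]
grip_width: 0.275
grip_force: 40.0
```

>>> step_arm:
  commands:
    - {"travel": [0, 0, 0], "turn": [0, 0, 0]}
    - {"travel": [0, 0, 0], "turn": [0, 0, 0]}
    - {"travel": [0, 0, 0], "turn": [0, 0, 0]}
    - {"travel": [0, 0, 0], "turn": [0, 0, 0]}
    - {"travel": [0, 0, 0], "turn": [0, 0, 0]}
  gripper: 1.0

```text
time: 23.15
position: [0.6182, -0.3246, 0.1498]
tool_rot: [2.406, 2.02, -0.0]
ft_force: [-0.3, 0.1, -0.1]
grip_width: 0.643
grip_force: 0.0
```

>>> step_arm:
  commands:
    - {"travel": [0, 0, 0], "turn": [0, 0, 0]}
    - {"travel": [0, 0, 0], "turn": [0, 0, 0]}
    - {"travel": [0, 0, 0], "turn": [0, 0, 0]}
    - {"travel": [0, 0, 0], "turn": [0, 0, 0]}
    - {"travel": [0, 0, 0], "turn": [0, 0, 0]}

```text
time: 23.65
position: [0.6182, -0.3245, 0.1498]
tool_rot: [2.406, 2.02, -0.0]
ft_force: [0.6, 0.8, -0.7]
grip_width: 0.984
grip_force: 0.0
```

>>> step_arm:
  commands:
    - {"travel": [0, 0, -0.01], "turn": [0, 0, 0]}
    - {"travel": [0, 0, -0.03], "turn": [0, 0, 0]}
    - {"travel": [0, 0, -0.065], "turn": [0, 0, 0]}
    - {"travel": [0, 0, -0.1], "turn": [0, 0, 0]}
    - {"travel": [0, 0, -0.125], "turn": [0, 0, 0]}

```text
time: 24.15
position: [0.6188, -0.3247, 0.2786]
tool_rot: [2.403, 2.018, 0.002]
ft_force: [0.3, 0.2, 0.2]
grip_width: 0.998
grip_force: 0.0
```

>>> step_arm:
  commands:
    - {"travel": [0, 0, 0], "turn": [0, 0, 0]}
    - {"travel": [0, 0, 0], "turn": [0, 0, 0]}
    - {"travel": [0, 0, 0], "turn": [0, 0, 0]}

```text
time: 24.45
position: [0.6176, -0.3244, 0.2735]
tool_rot: [-2.405, -2.019, 0.002]
ft_force: [0.2, -0.2, 0.4]
grip_width: 0.998
grip_force: 0.0
```

```bash
cat >> h.py <<'E'
def rings(z=.02):
    t=ctrl.get_image("top"); g=cv2.cvtColor(t,cv2.COLOR_RGB2HSV)
    m=((g[:,:,2]>165)&(g[:,:,1]<70)).astype(np.uint8); x0=150; m[:,:x0]=0; m[:,285:]=0; m[:160]=0; m[270:]=0
    cs,_=cv2.findContours(m,cv2.RETR_EXTERNAL,cv2.CHAIN_APPROX_NONE)
    for c in cs:
        if cv2.contourArea(c)>150:
            (u,v),r=cv2.minEnclosingCircle(c); M=cv2.moments(c); print("blob",round(u,1),round(v,1),"r",round(r,1),"cen",round(M["m10"]/M["m00"],1),round(M["m01"]/M["m00"],1),"world",atz("top",u,v,z).round(4))
    return t
E
python3 - <<'E'
from h import *
t=rings(); s=ctrl.get_image("side"); cv2.imwrite("pics/t13.png",t[:,:,::-1]); cv2.imwrite("pics/s13.png",s[:,:,::-1])
s12=cv2.imread("pics/s12.png"); s0=cv2.imread("pics/side0.png"); s=s[:,:,::-1]
# rod region match vs. start picture
R=s0[102:150,275:325]; res=cv2.matchTemplate(s[92:160,265:335],R,cv2.TM_CCOEFF_NORMED); print("rod match",cv2.minMaxLoc(res))
moves([(.5682,.2721,.2,80)])
E
```

```text
blob 192.5 215.0 r 11.0 cen 192.6 215.1 world [0.4719 0.3654 0.02  ]
blob 223.2 180.4 r 10.9 cen 223.2 180.2 world [0.5709 0.2757 0.02  ]
rod match (0.08761993050575256, 0.9856368899345398, (0, 14), (10, 10))
at [ 0.6175 -0.3244  0.2731] psi 80.03
travel [0.5789, -0.1517, 0.0739] turn [-0.15, -0.04, 0.03] rows 12.1
```

```bash
python3 - <<'E'
from h import *
print("jar",atz("top",199,139,.07))
moves([(.60,-.12,.273,62),(.585,.09,.26,45),(.5709,.2757,.15,45),(.5709,.2757,.018,45)])
E
```

```text
jar [0.68362266 0.33287365 0.07      ]
at [ 0.6175 -0.3244  0.2731] psi 80.03
travel [0.1983, -0.0526, 0.0003] turn [-0.16, -0.01, 18.03] rows 4.1
travel [0.1784, -0.1118, 0.013] turn [0.0, 0.0, 17.0] rows 4.2
travel [0.1213, -0.1413, 0.11] turn [0.0, 0.0, 0.0] rows 4.3
travel [0.0, 0.0, 0.132] turn [0.0, 0.0, 0.0] rows 2.6
```

>>> step_arm:
  commands:
    - {"travel": [0.04, -0.01, 0], "turn": [0, 0, 4]}
    - {"travel": [0.085, -0.022, 0], "turn": [0, 0, 8]}
    - {"travel": [0.13, -0.034, 0], "turn": [0, 0, 12]}
    - {"travel": [0.17, -0.045, 0], "turn": [0, 0, 16]}
    - {"travel": [0.1983, -0.0526, 0], "turn": [0, 0, 18]}

```text
time: 25.05
position: [0.6, -0.1161, 0.274]
tool_rot: [-2.69, -1.62, 0.001]
ft_force: [0.3, 1.2, -0.9]
grip_width: 1.002
grip_force: 0.0
```

>>> step_arm:
  commands:
    - {"travel": [0.037, -0.023, 0.003], "turn": [0, 0, 4]}
    - {"travel": [0.074, -0.046, 0.006], "turn": [0, 0, 8]}
    - {"travel": [0.111, -0.069, 0.009], "turn": [0, 0, 12]}
    - {"travel": [0.148, -0.092, 0.012], "turn": [0, 0, 16]}
    - {"travel": [0.1784, -0.1118, 0.013], "turn": [0, 0, 17]}

```text
time: 25.55
position: [0.5845, 0.0926, 0.2606]
tool_rot: [-2.901, -1.203, 0.003]
ft_force: [0.4, -0.2, -0.8]
grip_width: 1.002
grip_force: 0.0
```

>>> step_arm:
  commands:
    - {"travel": [0.027, -0.031, 0.022], "turn": [0, 0, 0]}
    - {"travel": [0.054, -0.062, 0.046], "turn": [0, 0, 0]}
    - {"travel": [0.081, -0.094, 0.07], "turn": [0, 0, 0]}
    - {"travel": [0.108, -0.125, 0.095], "turn": [0, 0, 0]}
    - {"travel": [0.1213, -0.1413, 0.11], "turn": [0, 0, 0]}

```text
time: 26.05
position: [0.5683, 0.2796, 0.1487]
tool_rot: [-2.897, -1.209, 0.006]
ft_force: [0.3, -0.9, -0.3]
grip_width: 1.004
grip_force: 0.0
```

>>> step_arm:
  commands:
    - {"travel": [0, 0, 0], "turn": [0, 0, 0]}
    - {"travel": [0, 0, 0], "turn": [0, 0, 0]}
    - {"travel": [0, 0, 0], "turn": [0, 0, 0]}

```text
time: 26.35
position: [0.5724, 0.2737, 0.1521]
tool_rot: [2.902, 1.199, 0.001]
ft_force: [0.6, -0.1, -0.0]
grip_width: 0.999
grip_force: 0.0
```

```bash
python3 - <<'E'
from h import *
moves([(.5709,.2757,.018,45)])
print(ctrl.get_state()["joint_positions"])
rings(); s=ctrl.get_image("side"); 
g=cv2.cvtColor(s,cv2.COLOR_RGB2HSV); m=((g[:,:,2]>165)&(g[:,:,1]<70)).astype(np.uint8); m[:,:255]=0; m[:262]=0; m[:,360:]=0
for c in cv2.findContours(m,cv2.RETR_EXTERNAL,cv2.CHAIN_APPROX_NONE)[0]:
    if cv2.contourArea(c)>80: print("side",cv2.boundingRect(c))
for X in((.5709,.2757),(.4719,.3654)):
    pts=np.array([proj("side",[X[0]+.03*np.cos(a),X[1]+.03*np.sin(a),z]) for a in np.linspace(0,6.28,60) for z in(0,.026)]); print("pred",pts.min(0).round(1),np.ptp(pts,axis=0).round(1))
E
```

```text
at [0.5724 0.2737 0.1521] psi 44.9
travel [0.0003, -0.0027, 0.1341] turn [0.08, 0.01, -0.1] rows 2.7
[-0.02763236  0.39890093 -0.5840058   1.58194779  0.23065422  1.22986485
 -1.44019258]
side (311, 305, 24, 26)
side (279, 273, 22, 24)
pred [278.5 273.1] [22.4 24. ]
pred [310.8 304.9] [23.4 26.3]
```

>>> step_arm:
  commands:
    - {"travel": [0, -0.002, 0.035], "turn": [0, 0, 0]}
    - {"travel": [0, -0.002, 0.075], "turn": [0, 0, 0]}
    - {"travel": [0, -0.002, 0.11], "turn": [0, 0, 0]}
    - {"travel": [0, -0.002, 0.128], "turn": [0, 0, 0]}
    - {"travel": [0, -0.002, 0.134], "turn": [0, 0, 0]}

```text
time: 26.95
position: [0.5695, 0.2754, 0.0161]
tool_rot: [2.903, 1.201, -0.004]
ft_force: [0.4, 0.3, 0.6]
grip_width: 1.002
grip_force: 0.0
```

>>> step_arm:
  commands:
    - {"travel": [0, 0, 0], "turn": [0, 0, 0]}
    - {"travel": [0, 0, 0], "turn": [0, 0, 0]}
    - {"travel": [0, 0, 0], "turn": [0, 0, 0]}
    - {"travel": [0, 0, 0], "turn": [0, 0, 0]}
    - {"travel": [0, 0, 0], "turn": [0, 0, 0]}
  gripper: 0.0
  force: 15

```text
time: 27.45
position: [0.5708, 0.2772, 0.0189]
tool_rot: [2.902, 1.203, 0.003]
ft_force: [0.8, -0.1, 4.0]
grip_width: 0.671
grip_force: 15.0
```

>>> step_arm:
  commands:
    - {"travel": [0, 0, 0], "turn": [0, 0, 0]}
    - {"travel": [0, 0, 0], "turn": [0, 0, 0]}
    - {"travel": [0, 0, 0], "turn": [0, 0, 0]}

```text
time: 27.75
position: [0.5707, 0.2772, 0.0189]
tool_rot: [2.902, 1.203, 0.003]
ft_force: [-1.3, -1.6, 5.5]
grip_width: 0.672
grip_force: 15.0
```

```bash
python3 - <<'E'
from h import *
p,R=pose(); print(ctrl.get_state()["ft_force"])
z=.20
moves([(p[0],p[1],z,45),(.52,.11,z,45),(.488,-.05,z,50),(.488,-.05,p[2]+.031,50)])
E
```

```text
[-1.33825678 -1.62632372  5.48348887]
at [0.5707 0.2772 0.0189] psi 45.02
travel [0.0002, 0.0002, -0.1811] turn [0.05, -0.08, 0.02] rows 3.6
travel [-0.1541, 0.0823, 0.0] turn [0.0, 0.0, 0.0] rows 3.5
travel [-0.1358, 0.0905, 0.0] turn [0.0, 0.0, -5.0] rows 3.3
travel [0.0, 0.0, 0.1501] turn [0.0, 0.0, 0.0] rows 3.0
```

>>> step_arm:
  commands:
    - {"travel": [0, 0, -0.02], "turn": [0, 0, 0]}
    - {"travel": [0, 0, -0.055], "turn": [0, 0, 0]}
    - {"travel": [0, 0, -0.1], "turn": [0, 0, 0]}
    - {"travel": [0, 0, -0.145], "turn": [0, 0, 0]}
    - {"travel": [0, 0, -0.18], "turn": [0, 0, 0]}

```text
time: 28.25
position: [0.5702, 0.2773, 0.2003]
tool_rot: [-2.902, -1.203, -0.003]
ft_force: [0.5, 0.5, -1.0]
grip_width: 0.675
grip_force: 15.0
```

>>> step_arm:
  commands:
    - {"travel": [-0.025, 0.014, 0], "turn": [0, 0, 0]}
    - {"travel": [-0.06, 0.032, 0], "turn": [0, 0, 0]}
    - {"travel": [-0.095, 0.051, 0], "turn": [0, 0, 0]}
    - {"travel": [-0.13, 0.07, 0], "turn": [0, 0, 0]}
    - {"travel": [-0.154, 0.0825, 0], "turn": [0, 0, 0]}

```text
time: 28.75
position: [0.5185, 0.1064, 0.1972]
tool_rot: [2.903, 1.199, -0.002]
ft_force: [0.2, -0.0, -1.6]
grip_width: 0.668
grip_force: 15.0
```

>>> step_arm:
  commands:
    - {"travel": [-0.035, 0.023, 0], "turn": [0, 0, -2]}
    - {"travel": [-0.07, 0.047, 0], "turn": [0, 0, -4]}
    - {"travel": [-0.105, 0.07, 0], "turn": [0, 0, -5]}
    - {"travel": [-0.1358, 0.0905, 0], "turn": [0, 0, -5]}
    - {"travel": [-0.1358, 0.0905, 0], "turn": [0, 0, -5]}

```text
time: 29.25
position: [0.486, -0.0567, 0.1973]
tool_rot: [2.851, 1.314, -0.004]
ft_force: [-0.3, -0.2, 0.0]
grip_width: 0.67
grip_force: 15.0
```

>>> step_arm:
  commands:
    - {"travel": [0, 0, 0.03], "turn": [0, 0, 0]}
    - {"travel": [0, 0, 0.07], "turn": [0, 0, 0]}
    - {"travel": [0, 0, 0.1], "turn": [0, 0, 0]}
    - {"travel": [0, 0, 0.1], "turn": [0, 0, 0]}
    - {"travel": [0, 0, 0.1], "turn": [0, 0, 0]}

```text
time: 29.75
position: [0.4876, -0.0497, 0.098]
tool_rot: [-2.846, -1.329, 0.001]
ft_force: [0.8, -0.0, 0.4]
grip_width: 0.672
grip_force: 15.0
```

```bash
python3 - <<'E'
from h import *
moves([(.488,-.05,.05,50)]); rings(); s=ctrl.get_image("side"); cv2.imwrite("pics/s14.png",s[:,:,::-1])
st=ctrl.get_state();print(st["grip_width"],st["ft_force"])
E
```

```text
at [ 0.4876 -0.0497  0.098 ] psi 50.08
travel [0.0, 0.0006, 0.048] turn [-0.05, 0.0, 0.08] rows 1.0
blob 192.5 215.0 r 11.0 cen 192.5 215.0 world [0.4719 0.3654 0.02  ]
0.6690737299392395 [-0.06196299 -0.75005026 -0.66314096]
```

>>> step_arm:
  commands:
    - {"travel": [0, 0, 0.015], "turn": [0, 0, 0]}
    - {"travel": [0, 0, 0.03], "turn": [0, 0, 0]}
    - {"travel": [0, 0, 0.042], "turn": [0, 0, 0]}
    - {"travel": [0, 0, 0.049], "turn": [0, 0, 0]}
    - {"travel": [0, 0, 0.049], "turn": [0, 0, 0]}

```text
time: 30.35
position: [0.4874, -0.0503, 0.0485]
tool_rot: [-2.847, -1.328, 0.001]
ft_force: [-0.3, -0.6, -0.5]
grip_width: 0.673
grip_force: 15.0
```

>>> step_arm:
  commands:
    - {"travel": [0, 0, 0.003], "turn": [0, 0, 0]}
    - {"travel": [0, 0, 0.005], "turn": [0, 0, 0]}
    - {"travel": [0, 0, 0.005], "turn": [0, 0, 0]}

```text
time: 30.65
position: [0.4882, -0.0503, 0.0443]
tool_rot: [2.846, 1.328, 0.002]
ft_force: [-0.3, 0.5, 0.5]
grip_width: 0.671
grip_force: 15.0
```

>>> step_arm:
  commands:
    - {"travel": [0, 0, 0.003], "turn": [0, 0, 0]}
    - {"travel": [0, 0, 0.006], "turn": [0, 0, 0]}
    - {"travel": [0, 0, 0.006], "turn": [0, 0, 0]}

```text
time: 30.95
position: [0.4892, -0.0499, 0.0398]
tool_rot: [2.845, 1.328, 0.004]
ft_force: [-3.2, 1.4, 12.2]
grip_width: 0.668
grip_force: 21.5
```

>>> step_arm:
  commands:
    - {"travel": [0, 0, -0.003], "turn": [0, 0, 0]}
    - {"travel": [0, 0, -0.003], "turn": [0, 0, 0]}

```text
time: 31.15
position: [0.4878, -0.0505, 0.041]
tool_rot: [2.846, 1.328, 0.001]
ft_force: [-0.3, 0.3, 0.0]
grip_width: 0.67
grip_force: 15.0
```

>>> step_arm:
  commands:
    - {"travel": [0, 0, 0], "turn": [0, 0, 0]}
    - {"travel": [0, 0, 0], "turn": [0, 0, 0]}
    - {"travel": [0, 0, 0], "turn": [0, 0, 0]}
    - {"travel": [0, 0, 0], "turn": [0, 0, 0]}
    - {"travel": [0, 0, 0], "turn": [0, 0, 0]}
  gripper: 0.82

```text
time: 31.65
position: [0.4875, -0.0504, 0.0406]
tool_rot: [-2.847, -1.328, 0.0]
ft_force: [0.1, 0.4, 0.3]
grip_width: 0.819
grip_force: 0.0
```

>>> step_arm:
  commands:
    - {"travel": [0, 0, -0.01], "turn": [0, 0, 0]}
    - {"travel": [0, 0, -0.03], "turn": [0, 0, 0]}
    - {"travel": [0, 0, -0.07], "turn": [0, 0, 0]}
    - {"travel": [0, 0, -0.115], "turn": [0, 0, 0]}
    - {"travel": [0, 0, -0.155], "turn": [0, 0, 0]}

```text
time: 32.15
position: [0.4877, -0.0502, 0.1986]
tool_rot: [2.846, 1.328, 0.002]
ft_force: [0.8, -1.3, 0.4]
grip_width: 0.823
grip_force: 0.0
```

```bash
python3 - <<'E'
from h import *
t=rings(); s=ctrl.get_image("side"); cv2.imwrite("pics/s15.png",s[:,:,::-1]); cv2.imwrite("pics/t15.png",t[:,:,::-1])
moves([(.48,.12,.19,50),(.4719,.3654,.17,45),(.4719,.3654,.019,45)])
E
```

```text
blob 192.4 214.9 r 11.0 cen 192.5 215.0 world [0.472  0.3656 0.02  ]
at [ 0.4914 -0.0505  0.2027] psi 50.03
travel [0.1233, -0.1184, 0.0121] turn [0.61, -0.33, 0.03] rows 3.4
travel [0.1828, -0.1639, 0.02] turn [0.0, 0.0, 5.0] rows 4.9
travel [0.0, 0.0, 0.151] turn [0.0, 0.0, 0.0] rows 3.0
```

>>> step_arm:
  commands:
    - {"travel": [0.025, -0.024, 0], "turn": [0, 0, 0]}
    - {"travel": [0.055, -0.053, 0], "turn": [0, 0, 0]}
    - {"travel": [0.085, -0.082, 0.003], "turn": [0, 0, 0]}
    - {"travel": [0.115, -0.11, 0.006], "turn": [0, 0, 0]}
    - {"travel": [0.125, -0.12, 0.006], "turn": [0, 0, 0]}
  gripper: 1.0

```text
time: 32.75
position: [0.4745, 0.1276, 0.1897]
tool_rot: [-2.841, -1.337, -0.001]
ft_force: [-0.1, -0.9, 1.1]
grip_width: 0.996
grip_force: 0.0
```

>>> step_arm:
  commands:
    - {"travel": [0.036, -0.032, 0.004], "turn": [0, 0, 1]}
    - {"travel": [0.073, -0.065, 0.008], "turn": [0, 0, 2]}
    - {"travel": [0.11, -0.098, 0.012], "turn": [0, 0, 3]}
    - {"travel": [0.147, -0.131, 0.016], "turn": [0, 0, 4]}
    - {"travel": [0.1828, -0.1639, 0.02], "turn": [0, 0, 5]}

```text
time: 33.25
position: [0.4676, 0.3695, 0.1696]
tool_rot: [2.903, 1.201, 0.0]
ft_force: [0.1, -0.5, -0.1]
grip_width: 0.999
grip_force: 0.0
```

>>> step_arm:
  commands:
    - {"travel": [0, 0, 0.02], "turn": [0, 0, 0]}
    - {"travel": [0, 0, 0.05], "turn": [0, 0, 0]}
    - {"travel": [0, 0, 0.07], "turn": [0, 0, 0]}
    - {"travel": [0, 0, 0.07], "turn": [0, 0, 0]}
    - {"travel": [0, 0, 0.07], "turn": [0, 0, 0]}

```text
time: 33.75
position: [0.4677, 0.3679, 0.1]
tool_rot: [-2.902, -1.203, 0.001]
ft_force: [-0.3, 0.2, -0.0]
grip_width: 1.0
grip_force: 0.0
```

```bash
python3 - <<'E'
from h import *
moves([(.4719,.3654,.018,45)])
s=ctrl.get_image("side")
g=cv2.cvtColor(s,cv2.COLOR_RGB2HSV); m=((g[:,:,2]>165)&(g[:,:,1]<70)).astype(np.uint8); m[:,:255]=0; m[:262]=0; m[:,360:]=0
for c in cv2.findContours(m,cv2.RETR_EXTERNAL,cv2.CHAIN_APPROX_NONE)[0]:
    if cv2.contourArea(c)>60: print("side",cv2.boundingRect(c))
E
```

```text
at [0.4677 0.3679 0.1   ] psi 45.03
travel [0.0012, 0.0047, 0.082] turn [-0.01, 0.02, 0.03] rows 1.6
side (259, 358, 29, 25)
side (311, 305, 22, 26)
```

>>> step_arm:
  commands:
    - {"travel": [0.0012, 0.0047, 0.0], "turn": [0, 0, 0]}
    - {"travel": [0.0012, 0.0047, 0.03], "turn": [0, 0, 0]}
    - {"travel": [0.0012, 0.0047, 0.06], "turn": [0, 0, 0]}
    - {"travel": [0.0012, 0.0047, 0.078], "turn": [0, 0, 0]}
    - {"travel": [0.0012, 0.0047, 0.0815], "turn": [0, 0, 0]}

```text
time: 34.3
position: [0.4713, 0.3643, 0.0167]
tool_rot: [2.902, 1.202, -0.005]
ft_force: [-0.3, -0.1, 0.3]
grip_width: 0.997
grip_force: 0.0
```

>>> step_arm:
  commands:
    - {"travel": [0, 0, 0], "turn": [0, 0, 0]}
    - {"travel": [0, 0, 0], "turn": [0, 0, 0]}
    - {"travel": [0, 0, 0], "turn": [0, 0, 0]}
    - {"travel": [0, 0, 0], "turn": [0, 0, 0]}
    - {"travel": [0, 0, 0], "turn": [0, 0, 0]}
  gripper: 0.0
  force: 15

```text
time: 34.8
position: [0.4725, 0.3658, 0.0192]
tool_rot: [2.902, 1.203, 0.002]
ft_force: [-0.1, -1.4, 2.9]
grip_width: 0.69
grip_force: 15.0
```

>>> step_arm:
  commands:
    - {"travel": [0, 0, 0], "turn": [0, 0, 0]}
    - {"travel": [0, 0, 0], "turn": [0, 0, 0]}
    - {"travel": [0, 0, 0], "turn": [0, 0, 0]}

```text
time: 35.1
position: [0.4725, 0.3658, 0.0191]
tool_rot: [2.902, 1.203, 0.002]
ft_force: [-0.2, -0.9, 5.5]
grip_width: 0.691
grip_force: 15.0
```

```bash
python3 - <<'E'
from h import *
p,R=pose(); z=.20
moves([(p[0],p[1],z,45),(.485,.21,z,80),(.510,.032,z,105),(.510,.032,p[2]+.08,105)])
E
```

```text
at [0.4725 0.3658 0.0191] psi 45.03
travel [0.0002, 0.0001, -0.1809] turn [0.04, -0.07, 0.03] rows 3.6
travel [-0.1013, 0.119, 0.0] turn [0.0, 0.0, -35.0] rows 4.1
travel [-0.171, 0.0555, 0.0] turn [0.0, 0.0, -25.0] rows 3.6
travel [0.0, 0.0, 0.1009] turn [0.0, 0.0, 0.0] rows 2.0
```

>>> step_arm:
  commands:
    - {"travel": [0, 0, -0.02], "turn": [0, 0, 0]}
    - {"travel": [0, 0, -0.055], "turn": [0, 0, 0]}
    - {"travel": [0, 0, -0.1], "turn": [0, 0, 0]}
    - {"travel": [0, 0, -0.145], "turn": [0, 0, 0]}
    - {"travel": [0, 0, -0.181], "turn": [0, 0, 0]}

```text
time: 35.6
position: [0.4719, 0.3658, 0.2016]
tool_rot: [-2.902, -1.203, -0.002]
ft_force: [0.9, -0.3, -0.4]
grip_width: 0.688
grip_force: 15.0
```

>>> step_arm:
  commands:
    - {"travel": [-0.02, 0.024, 0], "turn": [0, 0, -7]}
    - {"travel": [-0.04, 0.048, 0], "turn": [0, 0, -14]}
    - {"travel": [-0.06, 0.071, 0], "turn": [0, 0, -21]}
    - {"travel": [-0.08, 0.095, 0], "turn": [0, 0, -28]}
    - {"travel": [-0.1013, 0.119, 0], "turn": [0, 0, -35]}

```text
time: 36.1
position: [0.4842, 0.2084, 0.1988]
tool_rot: [-2.401, -2.026, 0.001]
ft_force: [-0.1, -0.3, 0.6]
grip_width: 0.691
grip_force: 15.0
```

>>> step_arm:
  commands:
    - {"travel": [-0.04, 0.013, 0], "turn": [0, 0, -6]}
    - {"travel": [-0.08, 0.026, 0], "turn": [0, 0, -12]}
    - {"travel": [-0.12, 0.039, 0], "turn": [0, 0, -18]}
    - {"travel": [-0.155, 0.05, 0], "turn": [0, 0, -24]}
    - {"travel": [-0.171, 0.0555, 0], "turn": [0, 0, -25]}

```text
time: 36.6
position: [0.5094, 0.027, 0.1987]
tool_rot: [1.915, 2.49, -0.003]
ft_force: [-0.4, -0.6, -0.7]
grip_width: 0.69
grip_force: 15.0
```

>>> step_arm:
  commands:
    - {"travel": [0, 0, 0.03], "turn": [0, 0, 0]}
    - {"travel": [0, 0, 0.07], "turn": [0, 0, 0]}
    - {"travel": [0, 0, 0.1], "turn": [0, 0, 0]}
    - {"travel": [0, 0, 0.1], "turn": [0, 0, 0]}
    - {"travel": [0, 0, 0.1], "turn": [0, 0, 0]}

```text
time: 37.1
position: [0.5094, 0.0319, 0.0994]
tool_rot: [-1.911, -2.492, 0.0]
ft_force: [0.4, 0.3, 0.3]
grip_width: 0.687
grip_force: 15.0
```

```bash
python3 - <<'E'
from h import *
moves([(.510,.032,.05,105)]); rings(); s=ctrl.get_image("side"); cv2.imwrite("pics/s16.png",s[:,:,::-1])
cv2.imwrite("pics/m16.png",crop(s[:,:,::-1].copy(),240,140,130,100,6))
E
```

```text
at [0.5094 0.0319 0.0994] psi 105.05
travel [-0.0001, 0.0006, 0.0494] turn [-0.04, -0.04, 0.05] rows 1.0
```

View pics/m16.png

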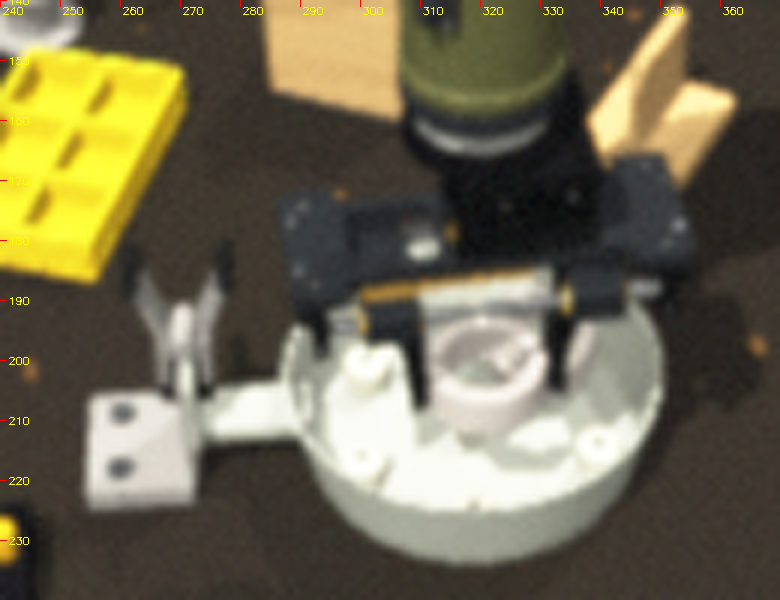

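>>> step_arm:
  commands:
    - {"travel": [0, 0, 0.015], "turn": [0, 0, 0]}
    - {"travel": [0, 0, 0.03], "turn": [0, 0, 0]}
    - {"travel": [0, 0, 0.042], "turn": [0, 0, 0]}
    - {"travel": [0, 0, 0.05], "turn": [0, 0, 0]}
    - {"travel": [0, 0, 0.05], "turn": [0, 0, 0]}

```text
time: 37.7
position: [0.5082, 0.0316, 0.0475]
tool_rot: [-1.91, -2.491, 0.003]
ft_force: [-0.2, 0.6, 0.0]
grip_width: 0.688
grip_force: 15.0
```

>>> step_arm:
  commands:
    - {"travel": [0, 0, 0.003], "turn": [0, 0, 0]}
    - {"travel": [0, 0, 0.006], "turn": [0, 0, 0]}
    - {"travel": [0, 0, 0.006], "turn": [0, 0, 0]}

```text
time: 38.0
position: [0.5102, 0.0313, 0.0438]
tool_rot: [1.911, 2.492, 0.0]
ft_force: [-0.1, -0.9, 3.0]
grip_width: 0.693
grip_force: 15.0
```

>>> step_arm:
  commands:
    - {"travel": [0, 0, 0.002], "turn": [0, 0, 0]}
    - {"travel": [0, 0, 0.003], "turn": [0, 0, 0]}
    - {"travel": [0, 0, 0.003], "turn": [0, 0, 0]}

```text
time: 38.3
position: [0.5105, 0.031, 0.0411]
tool_rot: [1.911, 2.491, 0.0]
ft_force: [-0.3, -3.0, 4.7]
grip_width: 0.688
grip_force: 15.1
```

Touching the beads lightly; back off a hair and release.

>>> step_arm:
  commands:
    - {"travel": [0, 0, -0.001], "turn": [0, 0, 0]}
    - {"travel": [0, 0, -0.001], "turn": [0, 0, 0]}

```text
time: 38.5
position: [0.51, 0.0317, 0.0416]
tool_rot: [1.911, 2.492, 0.001]
ft_force: [-0.5, -0.5, 2.3]
grip_width: 0.69
grip_force: 15.1
```

>>> step_arm:
  commands:
    - {"travel": [0, 0, 0], "turn": [0, 0, 0]}
    - {"travel": [0, 0, 0], "turn": [0, 0, 0]}
    - {"travel": [0, 0, 0], "turn": [0, 0, 0]}
    - {"travel": [0, 0, 0], "turn": [0, 0, 0]}
    - {"travel": [0, 0, 0], "turn": [0, 0, 0]}
  gripper: 0.82

```text
time: 39.0
position: [0.5094, 0.0317, 0.0411]
tool_rot: [-1.912, -2.493, 0.0]
ft_force: [-0.1, 0.1, -0.2]
grip_width: 0.815
grip_force: 0.0
```

>>> step_arm:
  commands:
    - {"travel": [0, 0, -0.01], "turn": [0, 0, 0]}
    - {"travel": [0, 0, -0.03], "turn": [0, 0, 0]}
    - {"travel": [0, 0, -0.07], "turn": [0, 0, 0]}
    - {"travel": [0, 0, -0.115], "turn": [0, 0, 0]}
    - {"travel": [0, 0, -0.16], "turn": [0, 0, 0]}

```text
time: 39.5
position: [0.5091, 0.0319, 0.2035]
tool_rot: [1.911, 2.493, 0.0]
ft_force: [1.2, -0.5, -0.3]
grip_width: 0.819
grip_force: 0.0
```

>>> step_arm:
  commands:
    - {"travel": [-0.05, 0, -0.02], "turn": [0, 0, 0]}
    - {"travel": [-0.1, 0, -0.04], "turn": [0, 0, 0]}
    - {"travel": [-0.15, 0, -0.04], "turn": [0, 0, 0]}
    - {"travel": [-0.2, 0, -0.04], "turn": [0, 0, 0]}
    - {"travel": [-0.24, 0, -0.04], "turn": [0, 0, 0]}

```text
time: 40.0
position: [0.5722, -0.2025, 0.2426]
tool_rot: [1.911, 2.491, 0.0]
ft_force: [-0.9, 1.2, 0.0]
grip_width: 0.821
grip_force: 0.0
```

>>> step_arm:
  commands:
    - {"travel": [0, 0, 0], "turn": [0, 0, 0]}
    - {"travel": [0, 0, 0], "turn": [0, 0, 0]}
    - {"travel": [0, 0, 0], "turn": [0, 0, 0]}

```text
time: 40.3
position: [0.572, -0.1982, 0.2417]
tool_rot: [-1.909, -2.495, -0.002]
ft_force: [0.4, 0.7, -0.5]
grip_width: 0.816
grip_force: 0.0
```

```bash
python3 - <<'E'
from h import *
t=rings()[:,:,::-1]; s=ctrl.get_image("side")[:,:,::-1]
cv2.imwrite("pics/tf.png",t); cv2.imwrite("pics/sf.png",s)
# rings in pan by their tall white wall: Hough on top view
g=cv2.cvtColor(np.ascontiguousarray(t[150:240,278:366]),cv2.COLOR_BGR2GRAY); g=cv2.resize(g,None,fx=6,fy=6,interpolation=cv2.INTER_CUBIC)
for p2 in(25,18): 
    h=cv2.HoughCircles(g,cv2.HOUGH_GRADIENT,1,60,param1=60,param2=p2,minRadius=57,maxRadius=78)
    if h is not None: print([(round(x/6+278,1),round(y/6+150,1),round(r/6,1)) for x,y,r in h[0][:6]], [atz("top",x/6+278,y/6+150,.04).round(3) for x,y,r in h[0][:4]])
# clamp, rod and pan: match to earlier pictures
for nm,ref,(x,y,w,h) in(("clamp s3","pics/s3.png",(255,175,32,38)),("rod s0","pics/side0.png",(278,102,42,45)),("stop/arm","pics/s3.png",(253,200,45,25))):
    T=cv2.imread(ref)[y:y+h,x:x+w]; r=cv2.minMaxLoc(cv2.matchTemplate(np.ascontiguousarray(s[y-8:y+h+8,x-8:x+w+8]),T,cv2.TM_CCOEFF_NORMED)); print(nm,round(r[1],3),r[3],"(8,8 = unmoved)")
# outside white spots newly appeared on bench (lost beads)
t0=cv2.imread("pics/top0.png"); d=cv2.absdiff(t,t0).max(2)>45; n,_,S,C=cv2.connectedComponentsWithStats(d.astype(np.uint8))
for i in range(1,n):
    if S[i,4]>15: print("changed",C[i].round(),S[i,2:5])
E
```

```text
[(np.float32(337.2), np.float32(204.1), np.float32(12.7))] [array([ 0.493, -0.054,  0.04 ])]
clamp s3 0.995 (8, 8) (8,8 = unmoved)
rod s0 0.876 (8, 8) (8,8 = unmoved)
stop/arm 0.994 (8, 8) (8,8 = unmoved)
changed [417. 229.] [   88   266 12606]
changed [311. 131.] [ 15  13 132]
changed [314. 144.] [14 10 79]
changed [390. 163.] [12 34 91]
changed [223. 180.] [ 23  22 287]
changed [306. 175.] [ 6  6 21]
changed [309. 200.] [11 13 98]
changed [336. 203.] [11 13 55]
changed [345. 204.] [ 6  6 18]
changed [347. 210.] [12 17 46]
changed [193. 215.] [ 23  23 290]
changed [328. 214.] [ 5  5 17]
changed [467. 221.] [ 3 13 28]
changed [631. 316.] [  23  133 1962]
changed [581. 274.] [40 21 89]
changed [587. 294.] [ 39  41 582]
changed [595. 378.] [  90   61 2873]
changed [394. 385.] [  61   34 1710]
changed [311. 388.] [12 12 57]
changed [291. 393.] [10 13 69]
```

```bash
python3 - <<'E'
from h import *
a=ctrl.get_image("top").astype(int)
for _ in range(6): b=ctrl.get_image("top").astype(int)
print("pan motion px diff",abs(a-b)[150:240,278:366].max())
g=b[190:212,296:322].mean(2).astype(int); print(g[::2,::2])
print(ctrl.close_job())
E
```

```text
pan motion px diff 10
[[179 181 216 238 234 243 245 245 246 248 250 247 246]
 [181 193 223 236 244 243 231 216 236 247 247 241 248]
 [220 227 232 247 246 228 212 190 173 224 243 226 252]
 [251 240 242 244 230 216 213 214 196 202 240 238 248]
 [251 235 243 238 217 214 216 213 208 216 238 241 220]
 [245 231 245 236 213 211 214 208 220 233 240 244 217]
 [194 213 240 239 211 212 212 202 224 234 243 243 217]
 [195 198 230 245 216 199 191 190 215 237 247 235 213]
 [204 196 203 238 239 212 190 194 225 244 242 218 212]
 [185 210 219 212 234 243 242 242 245 241 219 216 215]
 [151 199 234 248 240 232 229 232 228 218 215 215 230]]
the job is handed in; nothing more can be done
None
```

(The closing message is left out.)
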